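Load the finisher deck and clamp its pots

ROBOT

A 6-joint arm with a two-finger parallel gripper is mounted at the origin on the work surface. World frame = base frame: x ahead of the robot, y to its left, z up, the work surface at z = 0. Lengths are in m, angles in rad, forces in N, time in s.
With the tool pointing down it reaches from about 0.425 to 0.95 m from the base axis. Payload 3.5 kg.
Tool frame: the origin (TCP) lies on the centre line of the jaws, within the pads' length; the fingertips stand 19 mm ahead of it and the grasp point (between the pads) is the TCP; z points along the fingers, y is the line along which they close (so a half turn about z gives the same grasp; the last joint's range is limited). The gripper opens to 85 mm and grips with 20 to 120 N. Pads are 22 mm wide; open, the fingers measure 114 mm over their backs; the gripper's body (76 mm by 85 mm) begins 54 mm behind the grasp point. The pads swing forward as they close: fully open they stand 13 mm farther back than shut.
Start: joints at [1.114, 0.286, 1.577, -0, 1.279, -0.15], TCP at [0.204, 0.643, 0.25] pointing down, gripper open.
Joint ranges: [-2.77, 2.77], [-0.9, 2.22], [0.21, 2.48], [-1.53, 4.67], [0.24, 2.81], [-2.84, 2.84]. Speed limits (rad/s): [2.79, 2.79, 3.14, 3.14, 3.14, 3.14].

INTERFACE

Orientations are given as a unit quaternion [x, y, z, w].
In Python, from plant import ctrl, imaging gives the robot as it stands. The module is installed in compiled form; this text tells all that it offers.
- The arm moves only by the shell command python3 -m handwheel 'ROWS' [OPENING] [FORCE]. ROWS is JSON, one flat list of numbers, 6 for each row, row after row: the shift along the world's x, y, z in units of 150 mm (1.0 is 150 mm), then the turn, a rotation vector about the world's x, y, z in units of 90 degrees (1.0 is 90 degrees). In form: [tx, ty, tz, rx, ry, rz, tx, ty, tz, rx, ry, rz, ...]. A call has 1 to 5 rows; each row shifts and turns the commanded pose from where the row before left it; what a row does not reach is not made up. A row lasts 1/12 s, in which the tool goes at most 41.7 mm and 7.16 degrees, less where a joint would pass 70% of its speed; a pose out of reach is approached as far as the arm can. A call with a number of a shift or a turn outside -1 to 1 is refused whole. A call with a gripper value outside its range is refused whole. OPENING is the opening, from 0 (shut) to 1 (fully open), set as the call begins (- or left out, the last holds). The fingers move at their own pace and stop on an object; FORCE is the grip in N (left out, the last holds). Time passes only in rows, so rows that do not move let the fingers close. It gives the time, the measured TCP pose, the force, the opening and the grip force at its end, in the units of the state.
- ctrl.get_state(): the state, without advancing time (a new reading comes with each control period).
- imaging.read_camera(name): name is "scene" or "top" or "wrist"; returns (picture, depth): 400x640x3 uint8, blue, green, red; 400x640 float32, m along the optical axis (not along the pixel's ray), 0 where there is no reading.
- imaging.get_calibration(name): a dict with "fovy" (degrees; the focal length in pixels is half the picture's height over the tangent of half this angle, whatever the lens; pixels are square), "cx", "cy" (the principal point, pixels), "R" (3x3) and "t" (3): a world point X has camera coordinates R X + t. Camera axes: x right, y down, z forward; pixel columns grow to the right and rows downward; lengths in m; the calibration is good to about 2 mm. A picture is of the moment at which its call begins: read the wrist's pose just before it. get_calibration takes no time and is no camera call; for the wrist camera it gives the pose at the moment of the call.
- ctrl.sign_off(): hands the job in; it is judged then, once.
The state is a dict: "time": time; "qpos": joint angles; "dq": joint speeds; "joint_efforts": joint torques, N m; "eef_pos": TCP position; "tcp_rot": TCP orientation; "contact_force": force on the tool from outside, world axes, zero at the start; "wrist_torque": the same for the moment, N m; "opening": opening from 0.0 (shut) to 1.0 (fully open); "finger_force": force on a finger pad.
Only numpy, scipy, OpenCV 4.12 (cv2) and the standard library are available. Lean on these libraries where they do the work, as an engineer would, in place of code of your own. Each camera call takes 0.05 s, during which the arm holds its last target. There are 200 camera calls.

TASK

Lift each polishing pot standing on the bench by its handle and set it upright on the rails of a seat of its own on the finisher deck; then turn the slotted screw of every loaded seat clockwise until its lug points straight over the pot's foot. Turn the screws only with the key from the rack, keeping the fingers off screws and deck: first swing any clamp that lies over a seat back clear of it, leave the clamp of an empty seat open like that, and at the end hang the key back upright in its rack. Do not knock the other things on the bench about.

Things in the scene. Friction and masses are not known exactly. Their poses are not given: they have to be found in the camera images.
- pot0: closed steel polishing pot, 74 tall, 0.3 kg, may be absent: round foot flange 68 across, 5 thick; body 40 across, lid 43 across, its top at 40; black arch handle: a level bar 44 long (along pot y), 10 thick (x), 60 to 74 above the underside, on two posts at its ends, open below. Origin: centre of the underside, z up
- pot1: closed steel polishing pot, 74 tall, 0.3 kg, may be absent: round foot flange 68 across, 5 thick; body 40 across, lid 43 across, its top at 40; black arch handle: a level bar 44 long (along pot y), 10 thick (x), 60 to 74 above the underside, on two posts at its ends, open below. Origin: centre of the underside, z up
- pot2: closed steel polishing pot, 74 tall, 0.3 kg, may be absent: round foot flange 68 across, 5 thick; body 40 across, lid 43 across, its top at 40; black arch handle: a level bar 44 long (along pot y), 10 thick (x), 60 to 74 above the underside, on two posts at its ends, open below. Origin: centre of the underside, z up
- pot3: closed steel polishing pot, 74 tall, 0.3 kg, may be absent: round foot flange 68 across, 5 thick; body 40 across, lid 43 across, its top at 40; black arch handle: a level bar 44 long (along pot y), 10 thick (x), 60 to 74 above the underside, on two posts at its ends, open below. Origin: centre of the underside, z up
- deck: grey deck of a vibratory finisher, fixed, 116 x 410, 46 high, with a row of four recessed seats along its y, 100 apart; two narrow aluminium rails, 10 wide and 44 apart, run along y through all seats. A slotted clamp screw stands 54 in front (-x, robot side) of each seat's centre. Origin on the bench below the middle of the row of seats, z up
- seat0 (a point): leftmost (+y) seat: its centre, level with the rail tops (40 above the bench), where the centre of a pot's underside belongs; axes as the deck. The recess is 80 (x) by 79 (y); its lip stands 6 above the rails, leaving a pot's foot about 5 to spare all round
- screw0_slot (a point): clamp screw of the leftmost (+y) seat: point on its axis at the top of its head, 62.5 above the bench. Turns with the screw: y runs along the slot and points where the lug points, z up. Slot straight, open at both ends, 9 wide, 10 deep, 27 long, in a brass head 29 across. The lug, one piece with it, is a flat finger 12 wide, 5 thick, reaching 28 from the axis, underside 47.5 above the bench
- screw0 (a joint): angle of the leftmost (+y) clamp screw, rad, grows clockwise seen from above. 0: lug along the deck's +y, clear of the seat (up to 0.75); 1.57: along the deck's +x, over the pot's foot; stops at 0 and 1.65. May start anywhere. Captive, neither rises nor sinks; stays where left (friction 0.04 N m)
- seat1 (a point): second from left seat: its centre, level with the rail tops (40 above the bench), where the centre of a pot's underside belongs; axes as the deck. The recess is 80 (x) by 79 (y); its lip stands 6 above the rails, leaving a pot's foot about 5 to spare all round
- screw1_slot (a point): clamp screw of the second from left seat: point on its axis at the top of its head, 62.5 above the bench. Turns with the screw: y runs along the slot and points where the lug points, z up. Slot straight, open at both ends, 9 wide, 10 deep, 27 long, in a brass head 29 across. The lug, one piece with it, is a flat finger 12 wide, 5 thick, reaching 28 from the axis, underside 47.5 above the bench
- screw1 (a joint): angle of the second from left clamp screw, rad, grows clockwise seen from above. 0: lug along the deck's +y, clear of the seat (up to 0.75); 1.57: along the deck's +x, over the pot's foot; stops at 0 and 1.65. May start anywhere. Captive, neither rises nor sinks; stays where left (friction 0.04 N m)
- seat2 (a point): second from right seat: its centre, level with the rail tops (40 above the bench), where the centre of a pot's underside belongs; axes as the deck. The recess is 80 (x) by 79 (y); its lip stands 6 above the rails, leaving a pot's foot about 5 to spare all round
- screw2_slot (a point): clamp screw of the second from right seat: point on its axis at the top of its head, 62.5 above the bench. Turns with the screw: y runs along the slot and points where the lug points, z up. Slot straight, open at both ends, 9 wide, 10 deep, 27 long, in a brass head 29 across. The lug, one piece with it, is a flat finger 12 wide, 5 thick, reaching 28 from the axis, underside 47.5 above the bench
- screw2 (a joint): angle of the second from right clamp screw, rad, grows clockwise seen from above. 0: lug along the deck's +y, clear of the seat (up to 0.75); 1.57: along the deck's +x, over the pot's foot; stops at 0 and 1.65. May start anywhere. Captive, neither rises nor sinks; stays where left (friction 0.04 N m)
- seat3 (a point): rightmost (-y) seat: its centre, level with the rail tops (40 above the bench), where the centre of a pot's underside belongs; axes as the deck. The recess is 80 (x) by 79 (y); its lip stands 6 above the rails, leaving a pot's foot about 5 to spare all round
- screw3_slot (a point): clamp screw of the rightmost (-y) seat: point on its axis at the top of its head, 62.5 above the bench. Turns with the screw: y runs along the slot and points where the lug points, z up. Slot straight, open at both ends, 9 wide, 10 deep, 27 long, in a brass head 29 across. The lug, one piece with it, is a flat finger 12 wide, 5 thick, reaching 28 from the axis, underside 47.5 above the bench
- screw3 (a joint): angle of the rightmost (-y) clamp screw, rad, grows clockwise seen from above. 0: lug along the deck's +y, clear of the seat (up to 0.75); 1.57: along the deck's +x, over the pot's foot; stops at 0 and 1.65. May start anywhere. Captive, neither rises nor sinks; stays where left (friction 0.04 N m)
- key: screw key, 164 long, 0.12 kg: dark wooden handle 26 wide (key x) by 14 thick (y), 106 to 164 above the blade's tip; collar 34 across, 100 to 106; shaft 10 across; flat blade at the bottom, 20 wide (x), 4 thick (y), 16 high. Starts hanging in the rack. Origin: middle of the blade's tip, z up the shaft. Fits a slot with its x along it, 2.5 to spare each side
- rack_hang (a point): hanging place of the key rack, a fixed wooden foot and back post (at +x) with two level steel prongs along x, 10 wide, 22 apart, open to -x, tops 120 above the bench. The point lies between the prongs level with their tops: the key's axis belongs there, its collar resting on the prongs, blade tip 20 above the bench. It lifts straight up and lowers straight back
- tin: round steel tin, 48 across, 45 high, bystander. Origin: centre of the underside, z up
- dish: red dish, 90 across, 14 high, bystander. Origin: centre of the underside, z up
- bottle: amber bottle, 52 across, 110 high, bystander. Origin: centre of the underside, z up
- inkpot: glass jar with blue cap, 54 across, 70 high, bystander. Origin: centre of the underside, z up
- driver: orange-handled screwdriver lying on the bench, bystander, too small for these screws. Origin: on its axis
Things that resemble listed ones, but are neither listed nor needed, are in the scene too. Leave any pink or purple look-alike of the pot1 alone.

How it is judged:
By the outcome, as a careful person would: the job done as asked, in the order asked, and still so for the second after the job is handed in, with the robot touching nothing.
Of pot0, pot1, pot2, pot3 only 3 to 4 are there at a start; the rules pass over those that are not, and their reading is None.
At some moment in a run one of pot0, pot1, pot2, pot3 may be knocked a few centimetres aside while the robot is not near it.
It also fails if it takes over 210 s, if anything falls off the work surface, if the arm or the gripper's body presses on something with over 40 N, if the wrist force passes 120 N, or if a joint passes its speed limit or range.

## Working session

There is one attempt and no reset: what is moved stays moved. The work goes in short steps, Python scripts to look and compute and a shell command to move; the robot and the scene stay as the last step left them, time stands still between calls to the robot, and variables do not carry over. Pictures are saved under pics/ and viewed, at most 17 in all, crops included, and the job is handed in when it is done.

```bash
mkdir -p pics; ls
python3 - <<'E'
from plant import ctrl, imaging
import cv2,numpy as np
for n in("scene","top"):
    im,d=imaging.read_camera(n); cv2.imwrite(f"pics/{n}0.png",im); np.savez(f"pics/{n}0.npz",im=im,d=d)
    c=imaging.get_calibration(n); print(n,c)
print(ctrl.get_state())
E
```

```text
pics
scene {'fovy': 53.44543352956341, 'cx': 320.20525075969533, 'cy': 194.6211542753979, 'R': array([[ 0.81389033,  0.58097526, -0.00709082],
       [ 0.47050388, -0.66619279, -0.57863051],
       [-0.34089386,  0.46760552, -0.81555898]]), 't': array([-0.40574616, -0.23302793,  1.25153605])}
top {'fovy': 48.936378247437176, 'cx': 324.1256903651482, 'cy': 193.88355644713255, 'R': array([[ 0.0148268 , -0.999889  , -0.00146996],
       [-0.98630127, -0.01438373, -0.16432562],
       [ 0.16428624,  0.00388625, -0.98640505]]), 't': array([-0.04517489,  0.53187052,  1.08231324])}
{'time': 0.1, 'qpos': array([ 1.11398222e+00,  2.87086291e-01,  1.57802665e+00,  3.10643178e-05,
        1.27860121e+00, -1.49998914e-01]), 'dq': array([-0.000652  , -0.00296717, -0.00404944, -0.00068633,  0.0013916 ,
        0.00105809]), 'joint_efforts': array([ 5.51206176e-04, -4.07296336e+01, -2.93698043e+01, -1.92031216e-04,
        3.45258559e-03, -1.03898483e-05]), 'eef_pos': array([0.20358502, 0.64298897, 0.24908145]), 'tcp_rot': array([ 1.52810944e-01,  9.88254871e-01, -1.00785584e-03, -3.31112844e-04]), 'contact_force': array([-0.21502343,  0.17707016, -0.2658745 ]), 'wrist_torque': array([-0.0359057 , -0.00178356,  0.00452547]), 'finger_force': 0.0, 'opening': 0.9988437440497959}
```

View pics/scene0.png

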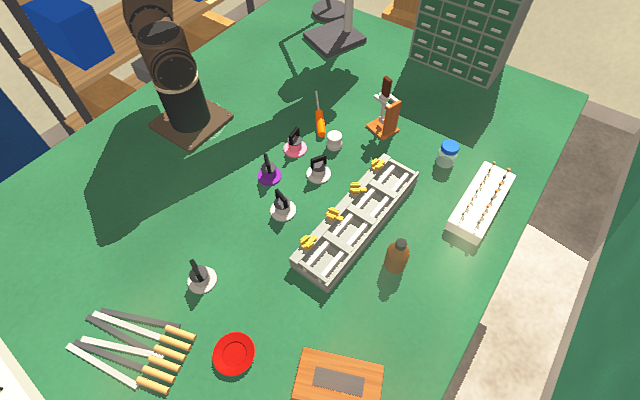

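View pics/top0.png

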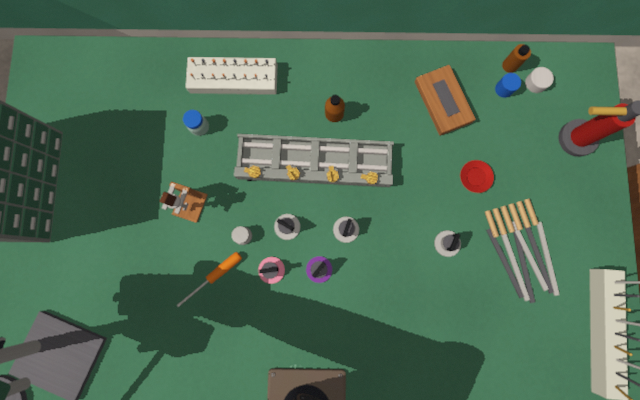

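The scene view shows three steel pots, at about (318,170), (283,207) and (201,278). The purple and pink look-alikes are at (270,172) and (295,145). The deck runs from (310,260) to (400,170) and the rack is at (385,110). The top view shows the same pots at (287,226), (346,229) and (448,243), with the screws at about (253,171), (293,173), (333,175) and (371,178).

```bash
cat > h.py <<'E'
import numpy as np, cv2
from plant import ctrl, imaging
from scipy.spatial.transform import Rotation as Ro
def cal(n):
    c=imaging.get_calibration(n); c['f']=200/np.tan(np.radians(c['fovy']/2)); return c
def shot(n,save=None):
    c=cal(n); im,d=imaging.read_camera(n)
    if save: cv2.imwrite(f"pics/{save}.png",im); np.savez(f"pics/{save}.npz",im=im,d=d,**{k:np.array(v) for k,v in c.items()})
    return im,d,c
def load(s):
    z=np.load(f"pics/{s}.npz"); return z['im'],z['d'],{k:z[k] for k in('f','cx','cy','R','t')}
def ray(c,u,v): 
    return np.stack([(np.asarray(u,float)-c['cx'])/c['f'],(np.asarray(v,float)-c['cy'])/c['f'],np.ones_like(np.asarray(u,float))],-1)
def plane(c,u,v,z):
    o=-c['R'].T@c['t']; r=ray(c,u,v)@c['R']; s=(z-o[2])/r[...,2]; return o+r*s[...,None]
def cloud(d,c):
    v,u=np.mgrid[:400,:640]; p=(ray(c,u,v)*d[...,None]-c['t'])@c['R']; p[d<=0]=np.nan; return p
def proj(c,X):
    q=c['R']@np.asarray(X)+c['t']; return c['f']*q[0]/q[2]+c['cx'],c['f']*q[1]/q[2]+c['cy']
def st():
    s=ctrl.get_state(); print('t%.1f'%s['time'],s['eef_pos'].round(4),'yaw-ish',Ro.from_quat(s['tcp_rot']).as_matrix()[:,1].round(3),'op%.2f'%s['opening'],'F',s['contact_force'].round(1),s['finger_force'])
    return s
E
python3 - <<'E'
from h import *
im,d=[np.load("pics/top0.npz")[k] for k in('im','d')]; c=cal("top"); P=cloud(d,c)
for n,(u,v) in dict(p0=(287,226),p1=(346,229),p2=(448,243),pink=(271,271),pur=(319,269),rack=(175,200),tin=(241,235),bottle=(335,107),ink=(195,120),s0=(253,171),s1=(293,173),s2=(333,175),s3=(371,178),dA=(238,137),dB=(391,143),dC=(391,184),dD=(236,178),dish=(477,177),file=(500,210)).items():
    w=P[v-2:v+3,u-2:u+3]; print(n,np.nanmedian(w.reshape(-1,3),0).round(3))
hi=np.nanmax(P[185:215,160:205,2]); print(hi)
m=(P[...,2]>.015)
print(cal("wrist"), d[200,300])
s=ctrl.get_state(); c=cal("wrist"); R=Ro.from_quat(s['tcp_rot']).as_matrix(); o=-c['R'].T@c['t']; print('cam in tool',R.T@(o-s['eef_pos']), (c['R']@R).round(2))
E
```

```text
p0 [0.446 0.053 0.073]
p1 [ 0.441 -0.093  0.073]
p2 [ 0.412 -0.351  0.04 ]
pink [0.336 0.09  0.072]
pur [ 0.343 -0.028  0.073]
rack [0.498 0.313 0.132]
tin [0.424 0.171 0.046]
bottle [ 0.75  -0.062  0.085]
ink [0.717 0.298 0.07 ]
s0 [0.588 0.146 0.054]
s1 [0.584 0.043 0.054]
s2 [ 0.58  -0.059  0.055]
s3 [ 0.573 -0.156  0.056]
dA [0.687 0.199 0.004]
dB [ 0.67  -0.209  0.046]
dC [ 0.563 -0.211  0.027]
dD [0.577 0.198 0.001]
dish [ 0.591 -0.444  0.006]
file [ 0.503 -0.503  0.006]
0.18758954429687597
{'fovy': 67.84405153404337, 'cx': 316.92137931629094, 'cy': 200.68191467461813, 'R': array([[ 0.3021642 ,  0.95325336, -0.00219489],
       [ 0.91946369, -0.2908443 ,  0.2645678 ],
       [ 0.25156177, -0.08196104, -0.96436459]]), 't': array([-0.67243345, -0.03438364,  0.37940351]), 'f': np.float64(297.3843866495951)} 1.1664906
cam in tool [ 0.06704286 -0.00144538 -0.12439676] [[-0.    1.    0.  ]
 [-0.96 -0.   -0.26]
 [-0.26 -0.    0.96]]
```

```bash
R='.1,-.2,.02,0,0,.033'; 
python3 -m handwheel '[.1,-.2,.02,0,0,.033,.1,-.2,.02,0,0,.033,.1,-.2,.02,0,0,.033,.1,-.2,.02,0,0,.033,.1,-.2,.02,0,0,.033]' 1
python3 -m handwheel '[.1,-.2,.02,0,0,0,.1,-.2,.02,0,0,0,.1,-.2,.02,0,0,0,.1,-.2,.02,0,0,0,.1,-.2,.02,0,0,0]'
python3 -m handwheel '[.1,-.2,.02,0,0,0,.1,-.2,.02,0,0,0,.1,-.2,.02,0,0,0,.1,-.2,.02,0,0,0,.1,-.2,.02,0,0,0]'
python3 -m handwheel '[.1,-.2,.02,0,0,0,.1,-.2,.02,0,0,0,.1,-.2,.02,0,0,0,.1,-.2,.02,0,0,0,.1,-.2,.02,0,0,0]'
python3 -m handwheel '[0,0,0,0,0,0,0,0,0,0,0,0]'
python3 - <<'E'
from h import *
st(); shot("wrist","w1")
E
```

```text
time: 0.27
eef_pos: [0.2037, 0.6433, 0.2497]
tcp_rot: [0.153, 0.988, -0.0, -0.0]
contact_force: [-0.7, -0.5, -0.3]
opening: 0.998
finger_force: 0.0
t0.3 [0.2037 0.6433 0.2497] yaw-ish [ 0.302  0.953 -0.001] op1.00 F [-0.7 -0.5 -0.3] 0.0invalid input: not JSON, or not a number
invalid input: not JSON, or not a number
invalid input: not JSON, or not a number
invalid input: not JSON, or not a number
```

View pics/w1.png

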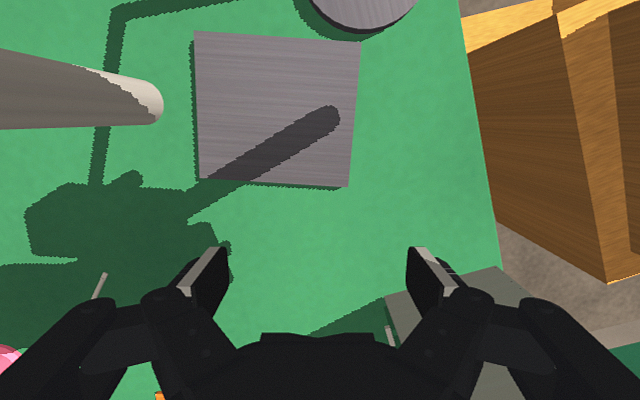

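The grey plate at (275,110) is the lamp base, and an unknown grey cylinder enters at (80,90). My rows were refused because they lacked leading zeros. I'll check the cylinder's location before moving.

Run:
```python
from h import *
im,d,c=load("w1"); P=cloud(d,c)
for u,v in((20,90),(80,90),(150,100),(275,110),(350,20)): print(u,v,P[v,u].round(3))
z=np.load("pics/top0.npz"); P=cloud(z['d'],cal("top")); m=(P[...,2]>.3); ys,xs=np.where(m); print(m.sum(), [P[y,x].round(2).tolist() for y,x in list(zip(ys,xs))[::400]])
```

```text
20 90 [0.106 0.583 0.283]
80 90 [0.104 0.583 0.26 ]
150 100 [0.104 0.583 0.213]
275 110 [0.115 0.619 0.021]
350 20 [0.053 0.726 0.02 ]
142 [[0.13, 0.55, 0.3]]
```

```bash
python3 -m handwheel '[0.25,0,0,0,0,0.033,0.25,0,0,0,0,0.033,0.25,0,0,0,0,0.033,0.1,-0.2,0.02,0,0,0.033,0.1,-0.2,0.02,0,0,0.033]' 1
python3 -m handwheel '[0.08,-0.22,0.02,0,0,0,0.08,-0.22,0.02,0,0,0,0.08,-0.22,0.02,0,0,0,0.08,-0.22,0.02,0,0,0,0.08,-0.22,0.02,0,0,0]' >/dev/null
python3 -m handwheel '[0.08,-0.22,0.02,0,0,0,0.08,-0.22,0.02,0,0,0,0.08,-0.22,0.02,0,0,0,0.08,-0.22,0.02,0,0,0,0.08,-0.22,0.02,0,0,0]' >/dev/null
python3 -m handwheel '[0.05,-0.22,0.02,0,0,0,0.05,-0.22,0.02,0,0,0,0.05,-0.22,0.02,0,0,0,0.05,-0.22,0.02,0,0,0,0.05,-0.22,0.02,0,0,0]' >/dev/null
python3 -m handwheel '[0,0,0,0,0,0,0,0,0,0,0,0,0,0,0,0,0,0]'
python3 - <<'E'
from h import *
st(); shot("wrist","w2")
E
```

```text
time: 0.73
eef_pos: [0.348, 0.5828, 0.2537]
tcp_rot: [0.023, 1.0, -0.001, -0.001]
contact_force: [0.4, -0.0, -0.2]
opening: 0.999
finger_force: 0.0
time: 2.23
eef_pos: [0.5037, 0.0887, 0.3012]
tcp_rot: [0.024, 1.0, 0.0, -0.0]
contact_force: [-0.3, 0.4, 0.4]
opening: 0.998
finger_force: 0.0
t2.2 [0.5037 0.0887 0.3012] yaw-ish [0.048 0.999 0.   ] op1.00 F [-0.3  0.4  0.4] 0.0
```

View pics/w2.png

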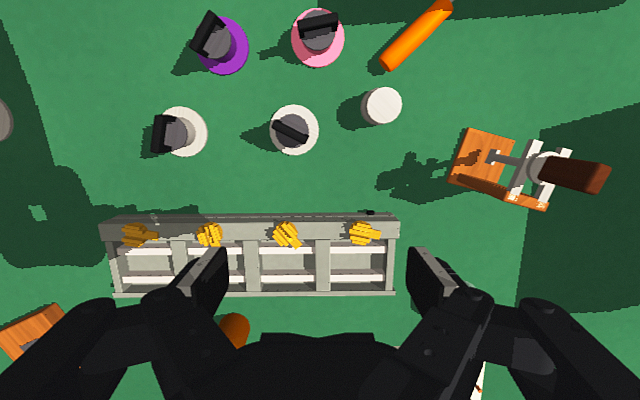

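Four brass screws lie at (363,233), (288,235), (209,235) and (137,235) along the front of the deck, and the rack and key are at about (560,170). Next I'll take a closer view of the screws.

```bash
python3 -m handwheel '[0.12,-0.15,-0.16,0,0,0,0.12,-0.15,-0.16,0,0,0,0.12,-0.15,-0.16,0,0,0,0.12,-0.15,-0.16,0,0,0,0,0,0,0,0,0]' 1
python3 -m handwheel '[0,0,0,0,0,0,0,0,0,0,0,0]' >/dev/null
python3 - <<'E'
from h import *
st(); im,d,c=shot("wrist","w3")
hsv=cv2.cvtColor(im,cv2.COLOR_BGR2HSV); m=cv2.inRange(hsv,(18,120,80),(35,255,255))
n,l,s,ce=cv2.connectedComponentsWithStats(m)
for i in range(1,n):
    if s[i,4]>60: print(s[i],ce[i].round(1),plane(c,*ce[i],.06).round(3))
cv2.imwrite("pics/w3c.png",cv2.resize(im[130:290,60:600],(800,237),interpolation=cv2.INTER_CUBIC))
ro=load("w2")[0][100:240,430:630]; cv2.imwrite("pics/rack.png",cv2.resize(ro,None,fx=4,fy=4,interpolation=cv2.INTER_CUBIC)[:560])
a=cv2.resize(im[130:290,60:600],(800,237),interpolation=cv2.INTER_CUBIC); b=cv2.resize(ro,(500,350),interpolation=cv2.INTER_CUBIC)
o=np.zeros((590,800,3),np.uint8);o[:237]=a;o[240:590,:500]=b;cv2.imwrite("pics/comb.png",o)
E
```

```text
time: 2.7
eef_pos: [0.5749, -0.0028, 0.1987]
tcp_rot: [0.024, 1.0, 0.0, -0.005]
contact_force: [-1.3, 0.8, -0.6]
opening: 0.998
finger_force: 0.0
t2.9 [ 5.757e-01 -1.000e-04  2.056e-01] yaw-ish [0.046 0.999 0.   ] op1.00 F [-0.4  0.4  1.1] 0.0
[ 238  179   36   44 1015] [257.2 198.6] [ 0.578 -0.058  0.06 ]
[345 178  39  41 975] [363.7 197.3] [0.581 0.042 0.06 ]
[ 449  178   46   35 1040] [469.7 194.9] [0.583 0.142 0.06 ]
[ 133  180   52   34 1157] [155.3 196.8] [ 0.572 -0.153  0.06 ]
```

View pics/comb.png

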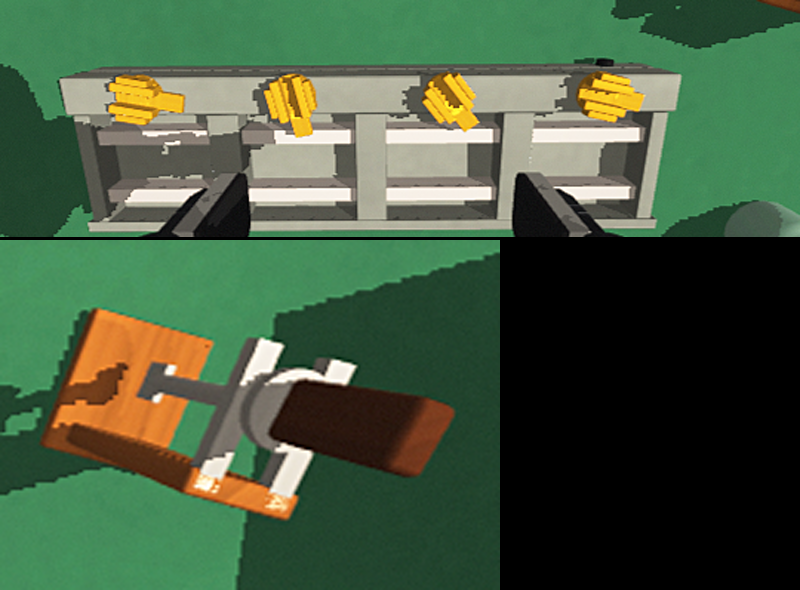

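The crop shows screw0 (610,98) and screw3 (140,98) with their lugs near +y, so both are clear. Screw1 (450,100) points about 55° toward the seat and screw2 (295,105) about 75-80°, so both need swinging back. The key hangs in the rack, with its handle top at about (420,435) in the lower crop.

```bash
cat >> h.py <<'E'
def screws(name):
    """axis, lug angle (rad, cw from deck +y approx) for each brass blob"""
    im,d,c=load(name) if isinstance(name,str) else name
    P=cloud(d,c); hsv=cv2.cvtColor(im,cv2.COLOR_BGR2HSV); m=cv2.inRange(hsv,(18,120,60),(35,255,255))
    n,l,s,ce=cv2.connectedComponentsWithStats(cv2.dilate(m,np.ones((3,3)))); out=[]
    for i in range(1,n):
        if s[i,4]<300: continue
        k=(l==i)&(m>0); vv,uu=np.where(k); Q=P[k]
        top=Q[:,2]>.0575
        X=plane(c,uu[top],vv[top],.0625)[:,:2]; (ax,_)=cv2.minEnclosingCircle(X.astype(np.float32)*1000)
        ax=np.array(ax)/1000; cen=X.mean(0); low=Q[:,2]<.056
        L=plane(c,uu[low],vv[low],.0525)[:,:2]-cen; r=np.hypot(*L.T); L=L[r>.0175]; g=L.mean(0) if len(L) else np.zeros(2)
        out.append((cen,ax,np.degrees(np.arctan2(g[1],g[0])),len(L),np.median(Q[top,2]) if top.any() else 0,np.median(Q[low,2]) if low.any() else 0, r.max() if len(r) else 0))
    return sorted(out,key=lambda o:-o[0][1])
E
python3 - <<'E'
from h import *
print(ctrl.get_state()['qpos'].round(3))
for w in("w2","w3"):
    for o in screws(w): print(w,[np.round(x,4) for x in o])
im,d,c=load("w2"); P=cloud(d,c)
k=(P[...,2]>.172); k[:, :500]=0; k[240:]=0; vv,uu=np.where(k); print(len(uu),np.median(P[k],0),P[k][:,2].max())
X=plane(c,uu,vv,.184)[:,:2]; print(cv2.minAreaRect((X*1000).astype(np.float32)))
# bands of scene heights around rack
for lo,hi in((.11,.125),):
    q=(P[...,2]>lo)&(P[...,2]<hi); q[:,:470]=0; q[230:]=0; Y=P[q]; print(len(Y),Y.min(0).round(3),Y.max(0).round(3))
E
```

```text
[-0.176  0.109  1.865  0.     1.166 -1.702]
w2 [array([0.5786, 0.0414]), array([0.5783, 0.0407]), np.float64(33.2656), np.int64(72), np.float64(0.0629), np.float64(0.0531), np.float64(0.0283)]
w2 [array([ 0.5749, -0.058 ]), array([ 0.5744, -0.0583]), np.float64(9.473), np.int64(32), np.float64(0.0628), np.float64(0.0531), np.float64(0.023)]
w2 [array([nan, nan]), array([0., 0.]), np.float64(0.0), np.int64(0), np.int64(0), np.float64(0.0259), np.float64(nan)]
w2 [array([0.5824, 0.1402]), array([0.5833, 0.1396]), np.float64(71.22), np.int64(77), np.float64(0.0629), np.float64(0.0532), np.float64(0.0293)]
w2 [array([ 0.5707, -0.1576]), array([ 0.5706, -0.1579]), np.float64(75.3429), np.int64(81), np.float64(0.0628), np.float64(0.0529), np.float64(0.0286)]
w3 [array([0.583 , 0.1395]), array([0.5831, 0.1397]), np.float64(72.9321), np.int64(152), np.float64(0.0631), np.float64(0.0531), np.float64(0.0302)]
w3 [array([0.5791, 0.0407]), array([0.5794, 0.0406]), np.float64(35.5892), np.int64(140), np.float64(0.0631), np.float64(0.0532), np.float64(0.0293)]
w3 [array([ 0.5754, -0.0585]), array([ 0.5752, -0.0587]), np.float64(9.6138), np.int64(135), np.float64(0.0631), np.float64(0.0532), np.float64(0.0284)]
w3 [array([ 0.5712, -0.1577]), array([ 0.5716, -0.1577]), np.float64(76.1394), np.int64(140), np.float64(0.0629), np.float64(0.0533), np.float64(0.0285)]
862 [0.49396726 0.31614301 0.18333763] 0.18670250289382723
((493.40679931640625, 313.77923583984375), (24.995962142944336, 25.85783576965332), 70.11538696289062)
1736 [0.466 0.283 0.11 ] [0.543 0.347 0.125]h.py:33: RuntimeWarning: Mean of empty slice.
  ax=np.array(ax)/1000; cen=X.mean(0); low=Q[:,2]<.056
  ret = um.true_divide(
```

```bash
python3 -m handwheel '[-0.03,0.2,0.06,0,0,-0.025,-0.03,0.2,0.06,0,0,-0.025,-0.03,0.2,0.06,0,0,-0.025,-0.03,0.2,0.06,0,0,-0.025,-0.03,0.2,0.06,0,0,-0.025]' >/dev/null
python3 -m handwheel '[-0.03,0.2,0,0,0,-0.025,-0.03,0.2,0,0,0,-0.025,-0.03,0.2,0,0,0,-0.025,-0.03,0.2,0,0,0,-0.025,-0.03,0.2,0,0,0,-0.025]' >/dev/null
python3 -m handwheel '[0,0,0,0,0,0,0,0,0,0,0,0,0,0,0,0,0,0]' >/dev/null
python3 - <<'E'
from h import *
st(); im,d,c=shot("wrist","w4"); P=cloud(d,c)
vv,uu=np.mgrid[:400,:640]
z=P[...,2]; near=(np.hypot(P[...,0]-.495,P[...,1]-.313)<.06)
dark=cv2.cvtColor(im,cv2.COLOR_BGR2HSV)[...,2]
k=near&(abs(z-.184)<.0035); l=cv2.connectedComponentsWithStats(k.astype(np.uint8)); i=1+np.argmax(l[2][1:,4]); k=l[1]==i
X=plane(c,uu[k],vv[k],.184)[:,:2]; r=cv2.minAreaRect((X*1000).astype(np.float32)); print('top',k.sum(),np.median(z[k]),X.mean(0),r,cv2.boxPoints(r).round(1).tolist())
# prongs: steel, z .12
hsv=cv2.cvtColor(im,cv2.COLOR_BGR2HSV); k=near&(abs(z-.12)<.004)&(hsv[...,1]<40); X=P[k][:,:2]; print('prong',k.sum(),np.median(z[k]))
o=im.copy(); o[k]=(0,0,255); cv2.imwrite("pics/w4m.png",o[60:340,100:540])
k=near&(abs(z-.126)<.0025)&(hsv[...,1]<40);print('collar',k.sum()); 
k=near&(z>.1)&(hsv[...,1]>100); Y=P[k]; print(Y[:,2].max())
E
```

```text
t4.0 [0.5304 0.299  0.2518] yaw-ish [0.424 0.906 0.001] op1.00 F [-0.6 -1.  -0.9] 0.0
top 828 0.18441884202107475 [0.49462362 0.32038204] ((494.82464599609375, 320.3419189453125), (13.812846183776855, 25.673887252807617), 69.54706573486328) [[480.3999938964844, 318.3999938964844], [504.3999938964844, 309.3999938964844], [509.29998779296875, 322.29998779296875], [485.20001220703125, 331.29998779296875]]
prong 1292 0.12075670057686524
collar 569
0.31913652712597285
```

View pics/w4m.png

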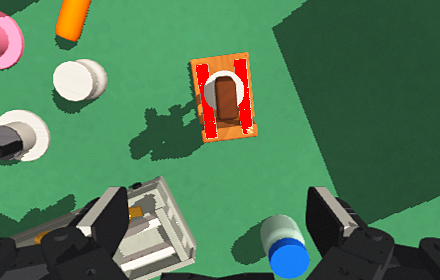

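The red mask covers both prongs, at (208,100) and (243,95) in the crop. The key handle stands upright between them, 25.7 x 13.8 mm at world (0.4948, 0.3203), yaw -20.5°. Next I'll grasp it.

```bash
python3 -m handwheel '[-0.12,0.07,0,0,0,0.025,-0.12,0.07,0,0,0,0.026,0,0,0,0,0,0,0,0,0,0,0,0,0,0,0,0,0,0]' >/dev/null
python3 - <<'E'
from h import *
st()
im,d,c=load("w4"); P=cloud(d,c); hsv=cv2.cvtColor(im,cv2.COLOR_BGR2HSV); z=P[...,2]
k=(np.hypot(P[...,0]-.495,P[...,1]-.313)<.06)&(abs(z-.12)<.004)&(hsv[...,1]<40)
n,l,s,_=cv2.connectedComponentsWithStats(k.astype(np.uint8)); vv,uu=np.mgrid[:400,:640]
for i in range(1,n):
    if s[i,4]>150:
        X=plane(c,uu[l==i],vv[l==i],.12)[:,:2]; print(s[i,4],cv2.minAreaRect((X*1000).astype(np.float32)), cv2.fitLine((X*1000).astype(np.float32),cv2.DIST_HUBER,0,.1,.1).ravel())
E
```

```text
t4.5 [0.4955 0.3186 0.2508] yaw-ish [0.354 0.935 0.   ] op1.00 F [0.3 0.1 0.1] 0.0
650 ((507.707763671875, 332.9820556640625), (10.035911560058594, 63.85587692260742), 72.23816680908203) [ 9.4393122e-01 -3.3014220e-01  5.0658057e+02  3.3432666e+02]
642 ((498.0221252441406, 302.68218994140625), (9.866008758544922, 63.787559509277344), 72.4449462890625) [ 9.5864427e-01 -2.8460708e-01  4.9798026e+02  3.0197943e+02]
```

```bash
python3 -m handwheel '[-0.003,0.01,-0.15,0,0,0,0,0,-0.15,0,0,0,0,0,-0.15,0,0,0,0,0,-0.14,0,0,0,0,0,0,0,0,0]'
python3 -m handwheel '[0,0,0,0,0,0,0,0,0,0,0,0,0,0,0,0,0,0,0,0,0,0,0,0,0,0,0,0,0,0]' 0 70 
python3 -m handwheel '[0,0,0,0,0,0,0,0,0,0,0,0,0,0,0,0,0,0,0,0,0,0,0,0,0,0,0,0,0,0]'
```

```text
time: 4.88
eef_pos: [0.4925, 0.3188, 0.1566]
tcp_rot: [0.18, 0.984, -0.003, -0.004]
contact_force: [-1.0, -0.7, -0.2]
opening: 0.998
finger_force: 0.0
time: 5.3
eef_pos: [0.4952, 0.3213, 0.1634]
tcp_rot: [0.179, 0.984, 0.001, 0.001]
contact_force: [-0.3, 0.3, -0.1]
opening: 0.297
finger_force: 0.0
time: 5.72
eef_pos: [0.4949, 0.3212, 0.163]
tcp_rot: [0.179, 0.984, 0.0, 0.001]
contact_force: [-0.5, -0.9, 5.8]
opening: 0.158
finger_force: 68.4
```

```bash
python3 -m handwheel '[0,0,0.1,0,0,0,0,0,0.15,0,0,0,0,0,0.15,0,0,0,0,0,0.15,0,0,0,0,0,0.05,0,0,0]'
python3 -m handwheel '[0.027,-0.127,0,0,0,-0.075,0.027,-0.127,0,0,0,-0.075,0.027,-0.127,0,0,0,-0.075,0.027,-0.127,0,0,0,-0.075,0.027,-0.127,0,0,0,-0.075]' >/dev/null
python3 -m handwheel '[0.027,-0.127,0,0,0,-0.075,0.027,-0.127,0,0,0,-0.075,0.027,-0.127,0,0,0,-0.075,0.027,-0.127,0,0,0,-0.075,0.027,-0.127,0,0,0,-0.075]' >/dev/null
python3 -m handwheel '[0.027,-0.127,0,0,0,-0.075,0.027,-0.127,0,0,0,-0.075,0.027,-0.127,0,0,0,-0.075,0.027,-0.127,0,0,0,-0.075,0.027,-0.127,0,0,0,-0.075]' >/dev/null
python3 -m handwheel '[0.027,-0.127,0,0,0,-0.075,0.027,-0.127,0,0,0,-0.075,0.027,-0.127,0,0,0,-0.075,0.027,-0.127,0,0,0,-0.075,0.027,-0.127,0,0,0,-0.075]' >/dev/null
python3 -m handwheel '[0,0,0,0,0,-0.055,0,0,0,0,0,-0.055,0,0,0,0,0,-0.055,0,0,0,0,0,0,0,0,0,0,0,0]' >/dev/null
python3 -m handwheel '[0,0,0,0,0,0]'
python3 - <<'E'
from h import *
s=st(); y=Ro.from_quat(s['tcp_rot']).as_matrix()[:,1]; print('phi',np.degrees(np.arctan2(-y[0],y[1])))
im,d,c=shot("wrist","w5"); im2,d2,c2=shot("scene","s5")
k=im2[130:290,250:440]; o=np.zeros((600,800,3),np.uint8); o[:400,:640]=im; cv2.imwrite("pics/c5.png",np.vstack([im[:, :],])); cv2.imwrite("pics/s5c.png",cv2.resize(k,None,fx=3,fy=3,interpolation=cv2.INTER_CUBIC))
E
```

```text
time: 6.13
eef_pos: [0.4953, 0.3215, 0.2547]
tcp_rot: [0.179, 0.984, 0.001, 0.002]
contact_force: [1.3, -0.1, 0.4]
opening: 0.152
finger_force: 68.5
time: 8.3
eef_pos: [0.575, -0.0598, 0.2508]
tcp_rot: [0.996, 0.084, -0.001, -0.0]
contact_force: [-0.8, 0.6, -1.2]
opening: 0.155
finger_force: 77.7
t8.3 [ 0.575  -0.0598  0.2508] yaw-ish [ 0.167 -0.986 -0.001] op0.15 F [-0.8  0.6 -1.2] 77.69466876983643
phi -170.37476646341236
```

View pics/c5.png

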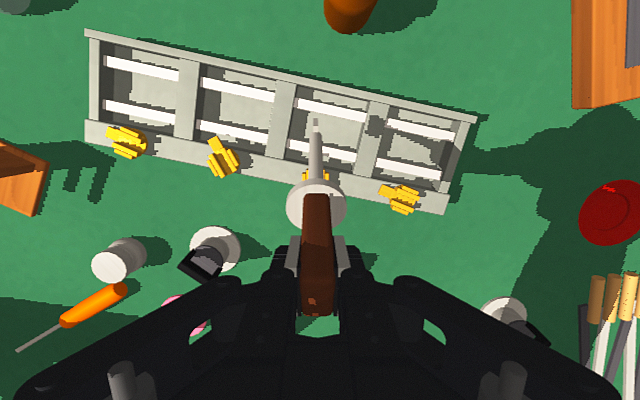

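The key is gripped with its blade tip at (316,122), and screw2 is partly hidden at (315,176). I'll measure the tip and shaft tilt relative to the TCP.

```bash
cat >> h.py <<'E'
def keyaxis(name):
    im,d,c=load(name); P=cloud(d,c); s=ctrl.get_state(); tcp=s['eef_pos']; R=Ro.from_quat(s['tcp_rot']).as_matrix()
    Q=(P-tcp)@R; k=(np.hypot(Q[...,0],Q[...,1])<.02)&(Q[...,2]>.04)&(Q[...,2]<.16)
    Q=Q[k]; 
    for a,b in((.045,.07),(.07,.1),(.1,.12),(.12,.131),(.131,.15)):
        w=Q[(Q[:,2]>a)&(Q[:,2]<b)]; print(a,len(w),'tool xy mid',((w.min(0)+w.max(0))/2)[:2].round(4) if len(w) else '', 'span',(w.max(0)-w.min(0)).round(4) if len(w) else '')
    print('tip z',Q[:,2].max())
E
python3 - <<'E'
from h import *
keyaxis("w5")
for o in screws("w5"): print([np.round(x,4) for x in o])
E
```

```text
0.045 0 tool xy mid  span 
0.07 0 tool xy mid  span 
0.1 0 tool xy mid  span 
0.12 0 tool xy mid  span 
0.131 0 tool xy mid  span Traceback (most recent call last):
  File "<stdin>", line 2, in <module>
  File "h.py", line 43, in keyaxis
    print('tip z',Q[:,2].max())
                  ~~~~~~~~~~^^
    return umr_maximum(a, axis, None, out, keepdims, initial, where)
ValueError: zero-size array to reduction operation maximum which has no identity
```

Run:
```python
from h import *
im,d,c=load("w5"); P=cloud(d,c); s=ctrl.get_state(); R=Ro.from_quat(s['tcp_rot']).as_matrix()
for u,v in((316,122),(316,127),(316,135),(316,150),(316,165),(316,190),(316,250),(316,270)): print(u,v,d[v,u],P[v,u].round(4),((P[v,u]-s['eef_pos'])@R).round(4))
for o in screws("w5"): print([np.round(x,4) for x in o])
```

```text
316 122 0.23536344 [ 0.638  -0.0496  0.1317] [0.0637 0.0004 0.1196]
316 127 0.23084544 [ 0.6344 -0.0502  0.1374] [0.06   0.0004 0.1139]
316 135 0.22828549 [ 0.6286 -0.0512  0.1417] [0.0542 0.0004 0.1097]
316 150 0.20987806 [ 0.6195 -0.0528  0.1633] [0.045  0.0005 0.088 ]
316 165 0.19270116 [ 0.6121 -0.0542  0.1832] [0.0374 0.0006 0.0681]
316 190 0.15665425 [ 0.605  -0.0555  0.2227] [0.0301 0.0007 0.0287]
316 250 0.12309355 [ 0.5891 -0.0584  0.262 ] [ 0.014   0.0008 -0.0106]
316 270 0.11550328 [ 0.5849 -0.0591  0.271 ] [ 0.0097  0.0009 -0.0197]
[array([0.5842, 0.1402]), array([0.5842, 0.1396]), np.float64(79.5077), np.int64(114), np.float64(0.0632), np.float64(0.0533), np.float64(0.029)]
[array([0.5805, 0.0408]), array([0.5801, 0.0405]), np.float64(39.4975), np.int64(120), np.float64(0.0631), np.float64(0.0533), np.float64(0.0283)]
[array([ 0.5725, -0.1574]), array([ 0.5724, -0.1571]), np.float64(79.0674), np.int64(103), np.float64(0.0631), np.float64(0.0532), np.float64(0.0274)]
[array([nan, nan]), array([0., 0.]), np.float64(0.0), np.int64(0), np.int64(0), np.float64(0.0147), np.float64(nan)]
[array([nan, nan]), array([0., 0.]), np.float64(0.0), np.int64(0), np.int64(0), np.float64(0.0258), np.float64(nan)]h.py:33: RuntimeWarning: Mean of empty slice.
  ax=np.array(ax)/1000; cen=X.mean(0); low=Q[:,2]<.056
  ret = um.true_divide(
```

The key got tilted: I moved sideways with the blade still below the prong tops. I'll measure the tilt, then tilt the tool to compensate, re-hang the key and re-grasp it straight.

Run:
```python
from h import *
im,d,c=load("w5"); P=cloud(d,c); s=ctrl.get_state(); R=Ro.from_quat(s['tcp_rot']).as_matrix(); Q=(P-s['eef_pos'])@R
for nm,u0,u1,v0,v1 in(("shaft",309,323,138,178),("handle",306,326,215,290)):
    w=Q[v0:v1,u0:u1].reshape(-1,3); w=w[np.isfinite(w).all(1)&(abs(w[:,1])<.012)&(w[:,0]<.09)]
    for axn in(0,1):
        a=np.polyfit(w[:,2],w[:,axn],1); r=w[:,axn]-np.polyval(a,w[:,2]); g=abs(r)<.003; a=np.polyfit(w[g,2],w[g,axn],1); print(nm,len(w),g.sum(),'slope deg',np.degrees(np.arctan(a[0])),a)
# profile per row along shaft centre
for v in range(116,182,6): 
    k=[u for u in range(300,332) if Q[v,u,2]>.03 and abs(Q[v,u,1])<.012 and Q[v,u,0]<.09]; 
    print(v,len(k),[np.nanmedian(Q[v,k,i]).round(4) for i in range(3)] if k else '')
```

```text
shaft 559 185 slope deg 18.047047376456003 [0.32582776 0.01491598]
shaft 559 373 slope deg 2.6094206713971824 [ 0.0455745  -0.00347055]
handle 1491 1440 slope deg 23.556141325212096 [0.43597798 0.01819716]
handle 1491 1086 slope deg -0.21462133972772188 [-0.00374587  0.00060132]
116 21 [np.float64(0.0691), np.float64(-0.0), np.float64(0.2288)]
122 20 [np.float64(0.0625), np.float64(0.0008), np.float64(0.2284)]
128 21 [np.float64(0.0558), np.float64(0.0004), np.float64(0.2279)]
134 21 [np.float64(0.0546), np.float64(0.0004), np.float64(0.1154)]
140 21 [np.float64(0.0506), np.float64(0.0004), np.float64(0.1062)]
146 21 [np.float64(0.047), np.float64(0.0005), np.float64(0.0965)]
152 21 [np.float64(0.0435), np.float64(0.0005), np.float64(0.0883)]
158 21 [np.float64(0.0404), np.float64(0.0005), np.float64(0.0796)]
164 21 [np.float64(0.0374), np.float64(0.0006), np.float64(0.0724)]
170 21 [np.float64(0.0346), np.float64(0.0006), np.float64(0.065)]
176 23 [np.float64(0.0318), np.float64(0.0006), np.float64(0.0591)]
```

```bash
python3 -m handwheel '[0,0,0.2,0,0,0,0,0,0.2,0,0,0,0,0,0,0,0,0.055,0,0,0,0,0,0.055,0,0,0,0,0,0.055]' >/dev/null
python3 -m handwheel '[-0.027,0.127,0,0,0,0.075,-0.027,0.127,0,0,0,0.075,-0.027,0.127,0,0,0,0.075,-0.027,0.127,0,0,0,0.075,-0.027,0.127,0,0,0,0.075]' >/dev/null
python3 -m handwheel '[-0.027,0.127,0,0,0,0.075,-0.027,0.127,0,0,0,0.075,-0.027,0.127,0,0,0,0.075,-0.027,0.127,0,0,0,0.075,-0.027,0.127,0,0,0,0.075]' >/dev/null
python3 -m handwheel '[-0.027,0.127,0,0,0,0.075,-0.027,0.127,0,0,0,0.075,-0.027,0.127,0,0,0,0.075,-0.027,0.127,0,0,0,0.075,-0.027,0.127,0,0,0,0.075]' >/dev/null
python3 -m handwheel '[-0.027,0.127,0,0,0,0.075,-0.027,0.127,0,0,0,0.075,-0.027,0.127,0,0,0,0.075,-0.027,0.127,0,0,0,0.075,-0.027,0.127,0,0,0,0.075]' >/dev/null
python3 -m handwheel '[0.01,-0.005,0,-0.022,-0.058,0,0.01,-0.005,0,-0.022,-0.058,0,0,0,0,-0.022,-0.058,0,0,0,0,-0.022,-0.058,0,0,0,0,0,0,0]' >/dev/null
python3 -m handwheel '[0,0,0,0,0,0,0,0,0,0,0,0]'
python3 - <<'E'
from h import *
s=st(); R=Ro.from_quat(s['tcp_rot']).as_matrix(); print(R.round(3)); 
a=R@np.array([.379,0,.925]); print('key axis dir est',a.round(3))
im,d,c=shot("wrist","w6"); shot("scene","s6"); P=cloud(d,c)
Q=P-s['eef_pos']
im,d,c=load("s6"); u,v=proj(c,s['eef_pos']); u,v=int(u),int(v); print(u,v); v0=max(v-60,0)
cv2.imwrite("pics/s6c.png",cv2.resize(im[v0:v0+120,u-80:u+80],None,fx=5,fy=5,interpolation=cv2.INTER_CUBIC))
E
```

```text
time: 11.07
eef_pos: [0.4975, 0.3195, 0.3121]
tcp_rot: [0.176, 0.965, -0.035, 0.19]
contact_force: [0.3, 0.3, -0.3]
opening: 0.153
finger_force: 77.7
t11.1 [0.4975 0.3195 0.3121] yaw-ish [ 0.352  0.936 -0.001] op0.15 F [ 0.3  0.3 -0.3] 77.73595690727234
[[-0.866  0.352  0.354]
 [ 0.326  0.936 -0.134]
 [-0.378 -0.001 -0.926]]
key axis dir est [-0.001 -0.    -1.   ]
394 35
```

View pics/s6c.png

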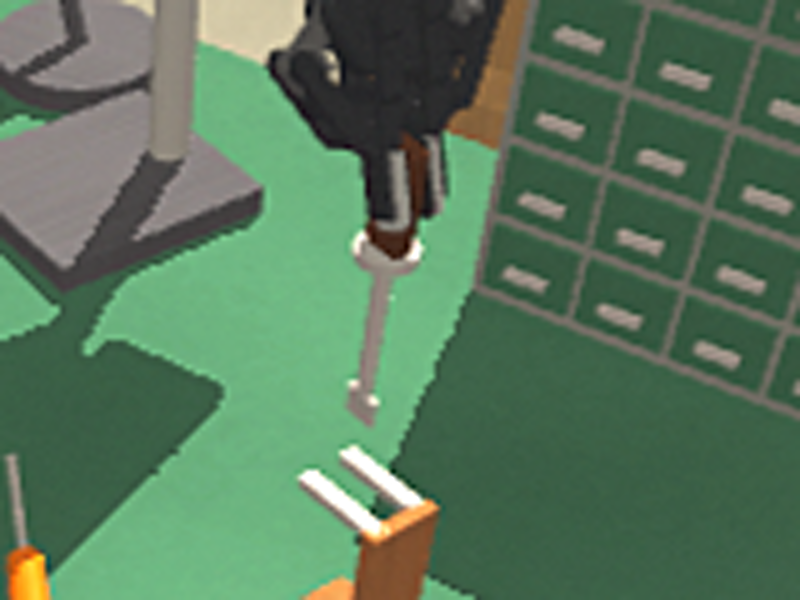

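Run:
```python
from h import *
im,d,c=load("s6"); 
for z in(.272,.25,.20,.172,.169,.12): print(z,np.round(proj(c,[.4948,.3203,z]),1), ((np.array(proj(c,[.4948,.3203,z]))-[314,0])*5).round())
im,d,c=load("w6"); P=cloud(d,c); k=(np.hypot(P[...,0]-.4948,P[...,1]-.3203)<.035)&(P[...,2]>.16)&(P[...,2]<.28)
for z in np.arange(.165,.275,.01):
    w=P[k&(abs(P[...,2]-z)<.005)]; print(z.round(3),len(w),w[:,:2].mean(0).round(4) if len(w) else'')
```

```text
0.272 [391.4  48.8] [387. 244.]
0.25 [390.2  56.3] [381. 281.]
0.2 [387.7  72.3] [368. 361.]
0.172 [386.3  80.7] [362. 404.]
0.169 [386.2  81.6] [361. 408.]
0.12 [384.   95.5] [350. 478.]
0.165 2 [0.483  0.3212]
0.175 26 [0.4828 0.3218]
0.185 90 [0.4867 0.3202]
0.195 73 [0.4886 0.3197]
0.205 83 [0.4885 0.3198]
0.215 97 [0.4886 0.3195]
0.225 106 [0.4887 0.3198]
0.235 114 [0.4886 0.3199]
0.245 112 [0.4885 0.3201]
0.255 0 
0.265 109 [0.4798 0.3243]
0.275 1589 [0.4871 0.3209]
```

```bash
python3 -m handwheel '[0.003,0.01,-0.19,0,0,0,0,0,-0.19,0,0,0,0,0,-0.19,0,0,0,0,0,-0.19,0,0,0,0,0,-0.1,0,0,0]' >/dev/null
python3 -m handwheel '[0,0,-0.06,0,0,0,0,0,-0.03,0,0,0,0,0,-0.02,0,0,0,0,0,0,0,0,0,0,0,0,0,0,0]'
```

```text
time: 12.0
eef_pos: [0.4988, 0.3214, 0.1679]
tcp_rot: [0.176, 0.965, -0.034, 0.191]
contact_force: [0.9, -0.5, -1.1]
opening: 0.153
finger_force: 77.7
```

```bash
python3 -m handwheel '[0,0,-0.02,0,0,0,0,0,0,0,0,0]' | grep -E 'eef|contact'
python3 -m handwheel '[0,0,-0.01,0,0,0,0,0,0,0,0,0]'| grep -E 'eef|contact'
python3 -m handwheel '[0,0,-0.01,0,0,0,0,0,0,0,0,0]'| grep -E 'eef|contact'
```

```text
eef_pos: [0.4987, 0.3215, 0.1648]
contact_force: [0.7, -0.6, -0.3]
eef_pos: [0.4989, 0.3215, 0.1648]
contact_force: [-2.6, -0.8, 6.5]
eef_pos: [0.499, 0.3216, 0.1647]
contact_force: [-6.8, -2.2, 12.3]
```

```bash
python3 -m handwheel '[0,0,0.015,0,0,0,0,0,0,0,0,0]'| grep -E 'eef|contact'
python3 -m handwheel '[0,0,0,0,0,0,0,0,0,0,0,0,0,0,0,0,0,0,0,0,0,0,0,0,0,0,0,0,0,0]' 0.8 | grep opening
python3 -m handwheel '[-0.05,0.02,0.15,0,0,0,-0.05,0.02,0.15,0,0,0,-0.05,0.02,0.15,0.022,0.058,0,0.05,-0.02,0.15,0.022,0.058,0,0.05,-0.02,0.1,0.022,0.058,0]' >/dev/null
python3 -m handwheel '[0.2,0,0,0.022,0.058,0,0.05,0,0,0,0,0,0,0,0,0,0,0,0,0,0,0,0,0,0,0,0,0,0,0]' >/dev/null
python3 - <<'E'
from h import *
st(); im,d,c=shot("wrist","w7"); P=cloud(d,c)
vv,uu=np.mgrid[:400,:640]; z=P[...,2]; near=(np.hypot(P[...,0]-.495,P[...,1]-.32)<.04)
k=near&(abs(z-.184)<.004); l=cv2.connectedComponentsWithStats(k.astype(np.uint8)); i=1+np.argmax(l[2][1:,4]); k=l[1]==i
X=plane(c,uu[k],vv[k],.184)[:,:2]; print(k.sum(),np.median(z[k]),cv2.minAreaRect((X*1000).astype(np.float32)))
cv2.imwrite("pics/w7c.png",im[40:340,140:540])
E
```

```text
eef_pos: [0.4986, 0.3215, 0.1648]
contact_force: [-3.0, 0.3, 7.2]
opening: 0.801
t13.9 [0.5264 0.3241 0.2665] yaw-ish [ 0.352  0.936 -0.002] op0.80 F [-1.2 -0.3 -0.2] 0.0
700 0.1843526068540159 ((493.449462890625, 322.2569274902344), (13.85450553894043, 25.758468627929688), 70.50889587402344)
```

View pics/w7c.png

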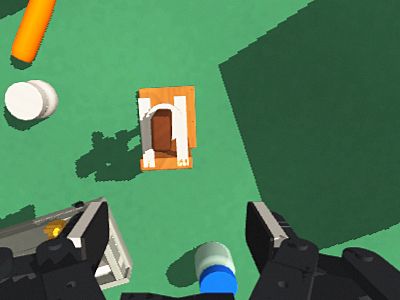

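The key hangs upright again at about (163,135) in the crop, world (0.4934, 0.3223). I'll re-grasp it and lift fully clear of the prongs this time.

```bash
python3 -m handwheel '[-0.11,-0.006,0,0,0,0.011,-0.11,-0.006,0,0,0,0,0,0,0,0,0,0,0,0,-0.15,0,0,0,0,0,-0.15,0,0,0]' >/dev/null
python3 -m handwheel '[0,0,-0.15,0,0,0,0,0,-0.15,0,0,0,0,0,-0.08,0,0,0,0,0,0,0,0,0,0,0,0,0,0,0]' | grep -E 'eef|contact'
python3 -m handwheel '[0,0,0,0,0,0,0,0,0,0,0,0,0,0,0,0,0,0,0,0,0,0,0,0,0,0,0,0,0,0]' 0 100 >/dev/null
python3 -m handwheel '[0,0,0,0,0,0,0,0,0,0,0,0,0,0,0,0,0,0,0,0,0,0,0,0,0,0,0,0,0,0]'
python3 -m handwheel '[0,0,0.1,0,0,0,0,0,0.19,0,0,0,0,0,0.19,0,0,0,0,0,0.19,0,0,0,0,0,0.19,0,0,0]' >/dev/null
python3 -m handwheel '[0,0,0.1,0,0,0,0,0,0,0,0,0,0,0,0,0,0,0,0,0,0,0,0,0]'
```

```text
eef_pos: [0.4945, 0.3223, 0.1655]
contact_force: [-0.1, 0.1, 0.1]
time: 15.63
eef_pos: [0.4954, 0.3224, 0.1667]
tcp_rot: [0.171, 0.985, 0.0, 0.001]
contact_force: [-0.9, 1.1, 5.9]
opening: 0.153
finger_force: 97.6
time: 16.38
eef_pos: [0.4939, 0.3217, 0.3068]
tcp_rot: [0.171, 0.985, -0.001, -0.002]
contact_force: [1.0, -0.5, -0.8]
opening: 0.156
finger_force: 97.6
```

```bash
python3 -m handwheel '[0.027,-0.127,0,0,0,-0.075,0.027,-0.127,0,0,0,-0.075,0.027,-0.127,0,0,0,-0.075,0.027,-0.127,0,0,0,-0.075,0.027,-0.127,0,0,0,-0.075]' >/dev/null
python3 -m handwheel '[0.027,-0.127,0,0,0,-0.075,0.027,-0.127,0,0,0,-0.075,0.027,-0.127,0,0,0,-0.075,0.027,-0.127,0,0,0,-0.075,0.027,-0.127,0,0,0,-0.075]' >/dev/null
python3 -m handwheel '[0.027,-0.127,0,0,0,-0.075,0.027,-0.127,0,0,0,-0.075,0.027,-0.127,0,0,0,-0.075,0.027,-0.127,0,0,0,-0.075,0.027,-0.127,0,0,0,-0.075]' >/dev/null
python3 -m handwheel '[0.027,-0.127,0,0,0,-0.075,0.027,-0.127,0,0,0,-0.075,0.027,-0.127,0,0,0,-0.075,0.027,-0.127,0,0,0,-0.075,0.027,-0.127,0,0,0,-0.075]' >/dev/null
python3 -m handwheel '[0,0,-0.1,0,0,-0.058,0,0,-0.1,0,0,-0.058,0,0,-0.1,0,0,-0.058,0,0,0,0,0,0,0,0,0,0,0,0]' >/dev/null
python3 -m handwheel '[0,0,0,0,0,0]'
python3 - <<'E'
from h import *
s=st(); R=Ro.from_quat(s['tcp_rot']).as_matrix(); y=R[:,1]; print('phi',np.degrees(np.arctan2(-y[0],y[1])))
im,d,c=shot("wrist","w8"); P=cloud(d,c); Q=(P-s['eef_pos'])@R
for v in range(80,260,12): 
    k=[u for u in range(290,342) if .03<Q[v,u,2]<.16 and abs(Q[v,u,1])<.02 and Q[v,u,0]<.05]; 
    if k: print(v,len(k),[np.nanmedian(Q[v,k,i]).round(4) for i in range(3)],np.ptp(Q[v,k,1]).round(4), np.mean(Q[v,k,1]).round(4))
for o in screws("w8"): print([np.round(x,4) for x in o])
E
```

```text
time: 18.55
eef_pos: [0.5756, -0.0587, 0.2639]
tcp_rot: [0.996, 0.085, -0.001, -0.0]
contact_force: [-0.4, -0.2, -0.5]
opening: 0.152
finger_force: 97.7
t18.6 [ 0.5756 -0.0587  0.2639] yaw-ish [ 0.17  -0.985 -0.001] op0.15 F [-0.4 -0.2 -0.5] 97.6634430885315
phi -170.19242597028577
188 5 [np.float64(0.0081), np.float64(0.0013), np.float64(0.1295)] 0.0035 0.0013
200 12 [np.float64(0.0052), np.float64(0.0009), np.float64(0.1002)] 0.0089 0.0009
212 41 [np.float64(0.0145), np.float64(0.0013), np.float64(0.0399)] 0.0238 0.0013
224 27 [np.float64(0.0071), np.float64(-0.0069), np.float64(0.04)] 0.0299 -0.0004
236 1 [np.float64(-0.0005), np.float64(-0.0147), np.float64(0.0401)] 0.0 -0.0147
[array([0.5843, 0.1404]), array([0.5844, 0.1402]), np.float64(79.8114), np.int64(106), np.float64(0.0631), np.float64(0.0532), np.float64(0.029)]
[array([0.5804, 0.0409]), array([0.5802, 0.0406]), np.float64(39.2915), np.int64(111), np.float64(0.0631), np.float64(0.0533), np.float64(0.0283)]
[array([ 0.5761, -0.0585]), array([ 0.576 , -0.0585]), np.float64(9.3198), np.int64(110), np.float64(0.0633), np.float64(0.0533), np.float64(0.0281)]
[array([ 0.5725, -0.1575]), array([ 0.5729, -0.1575]), np.float64(78.8166), np.int64(94), np.float64(0.0631), np.float64(0.0533), np.float64(0.0273)]
[array([nan, nan]), array([0., 0.]), np.float64(0.0), np.int64(0), np.int64(0), np.float64(0.0143), np.float64(nan)]
[array([nan, nan]), array([0., 0.]), np.float64(0.0), np.int64(0), np.int64(0), np.float64(0.0259), np.float64(nan)]h.py:33: RuntimeWarning: Mean of empty slice.
  ax=np.array(ax)/1000; cen=X.mean(0); low=Q[:,2]<.056
  ret = um.true_divide(
```

```bash
python3 -m handwheel '[0.001,0.007,-0.12,0,0,0,0,0,-0.12,0,0,0,0,0,-0.1,0,0,0,0,0,0,0,0,0,0,0,0,0,0,0]' | grep -E 'eef|contact'
python3 -m handwheel '[0,0,-0.02,0,0,0,0,0,-0.02,0,0,0,0,0,0,0,0,0]' | grep -E 'eef|contact'
python3 -m handwheel '[0,0,-0.02,0,0,0,0,0,0,0,0,0]' | grep -E 'eef|contact'
```

```text
eef_pos: [0.5759, -0.0577, 0.2137]
contact_force: [0.2, -0.6, -1.3]
eef_pos: [0.5763, -0.0579, 0.2083]
contact_force: [-0.4, 0.4, -0.7]
eef_pos: [0.5759, -0.0577, 0.2045]
contact_force: [-0.2, 0.8, -1.7]
```

```bash
python3 -m handwheel '[0,0,-0.015,0,0,0,0,0,0,0,0,0.07,0,0,0,0,0,0.07,0,0,0,0,0,0.07,0,0,0,0,0,0.07]' | grep -E 'eef|contact'
python3 -m handwheel '[0,0,0,0,0,0.07,0,0,0,0,0,0.07,0,0,0,0,0,0.07,0,0,0,0,0,0.07,0,0,0,0,0,0.07]' | grep -E 'eef|contact'
python3 -m handwheel '[0,0,0,0,0,0.07,0,0,0,0,0,0.07,0,0,0,0,0,0.07,0,0,0,0,0,0.07,0,0,0,0,0,0]' | grep -E 'eef|contact'
python3 -c "
from plant import ctrl; print(ctrl.get_state()['wrist_torque'])"
python3 -m handwheel '[0,0,0.1,0,0,0,0,0,0.15,0,0,0,0,0,0.15,0,0,0,0,0,0,0,0,0,0,0,0,0,0,0]' | grep -E 'eef|contact|rot'
python3 - 2>/dev/null <<'E'
from h import *
st(); shot("wrist","w9")
for o in screws("w9"): print([np.round(x,4) for x in o])
E
```

```text
eef_pos: [0.5759, -0.0578, 0.2022]
contact_force: [-0.4, -0.6, -1.5]
eef_pos: [0.576, -0.0579, 0.2022]
contact_force: [0.3, -1.8, -2.5]
eef_pos: [0.5761, -0.0579, 0.2022]
contact_force: [0.6, -0.8, -1.2]
[-0.11736578 -0.18822782  0.00967386]
eef_pos: [0.5767, -0.0579, 0.2639]
tcp_rot: [0.698, 0.716, 0.001, 0.002]
contact_force: [-0.2, -0.0, -0.8]
t21.1 [ 0.5767 -0.0579  0.2639] yaw-ish [1.    0.026 0.003] op0.15 F [-0.2 -0.  -0.8] 98.58991384506226
[array([0.5795, 0.0411]), array([0.5791, 0.0409]), np.float64(35.968), np.int64(122), np.float64(0.0632), np.float64(0.0532), np.float64(0.0287)]
[array([ 0.5753, -0.0573]), array([ 0.5756, -0.0582]), np.float64(72.0875), np.int64(101), np.float64(0.0632), np.float64(0.0532), np.float64(0.0273)]
```

```bash
python3 -m handwheel '[0.002,0.083,0,0,0,-0.075,0.002,0.083,0,0,0,-0.075,0.002,0.083,0,0,0,-0.075,0.002,0.083,0,0,0,-0.075,0.002,0.083,0,0,0,-0.075]' >/dev/null
python3 -m handwheel '[0.002,0.083,0,0,0,-0.075,0.002,0.083,0,0,0,-0.075,0.002,0.083,0,0,0,-0.075,0,0,0,0,0,0,0,0,0,0,0,0]' >/dev/null
python3 -m handwheel '[0,0,-0.12,0,0,0,0,0,-0.12,0,0,0,0,0,-0.1,0,0,0,0,0,0,0,0,0,0,0,0,0,0,0]' | grep -E 'eef|contact|rot'
python3 -m handwheel '[0,0,-0.02,0,0,0,0,0,-0.02,0,0,0,0,0,0,0,0,0]' | grep -E 'eef|contact'
python3 -m handwheel '[0,0,-0.02,0,0,0,0,0,0,0,0,0]' | grep -E 'eef|contact'
```

```text
eef_pos: [0.5774, 0.0412, 0.2096]
tcp_rot: [0.947, 0.323, -0.002, -0.001]
contact_force: [0.1, 1.4, -0.6]
eef_pos: [0.5786, 0.0416, 0.2057]
contact_force: [-0.4, -0.8, -1.1]
eef_pos: [0.5784, 0.0418, 0.2023]
contact_force: [-1.5, 0.3, -0.9]
```

```bash
python3 -m handwheel '[0,0,0,0,0,0.072,0,0,0,0,0,0.072,0,0,0,0,0,0.072,0,0,0,0,0,0.072,0,0,0,0,0,0.072]' | grep -E 'eef|contact'
python3 -m handwheel '[0,0,0,0,0,0.072,0,0,0,0,0,0.072,0,0,0,0,0,0.072,0,0,0,0,0,0,0,0,0,0,0,0]' | grep -E 'eef|contact'
python3 -m handwheel '[0,0,0.1,0,0,0,0,0,0.15,0,0,0,0,0,0.15,0,0,0,0,0,0.15,0,0,0,0,0,0.15,0,0,0]' >/dev/null
python3 -m handwheel '[0,0,0,0,0,0,0,0,0,0,0,0]' | grep -E 'eef|contact|rot'
python3 - 2>/dev/null <<'E'
from h import *
st(); shot("wrist","w10")
for o in screws("w10"): print([np.round(x,4) for x in o])
E
```

```text
eef_pos: [0.5789, 0.0415, 0.2026]
contact_force: [1.2, -0.4, -2.1]
eef_pos: [0.5791, 0.0415, 0.2026]
contact_force: [2.3, -1.0, -3.0]
eef_pos: [0.5787, 0.042, 0.3087]
tcp_rot: [0.711, 0.703, 0.001, 0.001]
contact_force: [0.4, -0.3, -1.4]
t24.2 [0.5787 0.042  0.3087] yaw-ish [ 1.    -0.011  0.003] op0.15 F [ 0.4 -0.3 -1.4] 98.87757897377014
[array([nan, nan]), array([0., 0.]), np.float64(0.0), np.int64(0), np.int64(0), np.float64(0.0257), np.float64(nan)]
[array([0.5835, 0.1413]), array([0.5836, 0.1413]), np.float64(74.6554), np.int64(98), np.float64(0.0631), np.float64(0.0532), np.float64(0.0282)]
[array([0.5793, 0.0418]), array([0.5796, 0.0418]), np.float64(73.5631), np.int64(82), np.float64(0.0632), np.float64(0.0532), np.float64(0.0279)]
```

```bash
python3 -m handwheel '[-0.051,0.17,0,0,0,0.073,-0.051,0.17,0,0,0,0.073,-0.051,0.17,0,0,0,0.073,-0.051,0.17,0,0,0,0.073,-0.051,0.17,0,0,0,0.073]' >/dev/null
python3 -m handwheel '[-0.051,0.17,0,0,0,0.073,-0.051,0.17,0,0,0,0.073,-0.051,0.17,0,0,0,0.073,-0.051,0.17,0,0,0,0.073,-0.051,0.17,0,0,0,0.073]' >/dev/null
python3 -m handwheel '[-0.051,0.17,0,0,0,0.073,0,0,0,0,0,0,0,0,0,0,0,0,0,0,0,0,0,0,0,0,0,0,0,0]' | grep -E 'eef|contact|rot'
python3 - <<'E'
from h import *
s=st(); shot("scene","s11"); im,d,c=load("s11")
for z in(.268,.20,.165,.12): print(z,np.round(proj(c,[.4942,.3215,z]),1))
u,v=[int(x) for x in proj(c,[.4942,.3215,.2])]; cv2.imwrite("pics/s11c.png",cv2.resize(im[v-60:v+60,u-80:u+80],None,fx=4,fy=4,interpolation=cv2.INTER_CUBIC)); print(u-80,v-60)
E
```

```text
eef_pos: [0.4942, 0.3213, 0.306]
tcp_rot: [0.16, 0.987, -0.001, -0.001]
contact_force: [-0.5, 0.8, -1.0]
t25.5 [0.4942 0.3213 0.306 ] yaw-ish [ 0.316  0.949 -0.002] op0.15 F [-0.5  0.8 -1. ] 98.78312230110168
0.268 [391.2  49.9]
0.2 [387.7  72. ]
0.165 [386.   82.5]
0.12 [384.   95.2]
307 11
```

View pics/s11c.png

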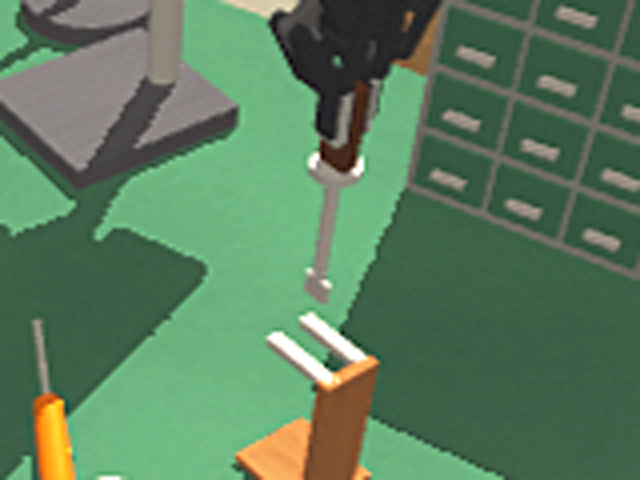

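The key is vertical above the prongs, with collar at (335,165) and tip at (318,297) in the crop. I'll lower and release it.

```bash
python3 -m handwheel '[0,0,-0.19,0,0,0,0,0,-0.19,0,0,0,0,0,-0.19,0,0,0,0,0,-0.19,0,0,0,0,0,-0.1,0,0,0]' >/dev/null
python3 -m handwheel '[0,0,-0.04,0,0,0,0,0,-0.02,0,0,0,0,0,0,0,0,0,0,0,0,0,0,0]' | grep -E 'eef|contact'
python3 -m handwheel '[0,0,-0.01,0,0,0,0,0,0,0,0,0,0,0,0,0,0,0]' | grep -E 'eef|contact'
```

```text
eef_pos: [0.4953, 0.3224, 0.171]
contact_force: [0.2, 0.4, -1.2]
eef_pos: [0.4946, 0.3225, 0.1688]
contact_force: [-0.2, 0.0, -1.0]
```

```bash
python3 -m handwheel '[0,0,-0.01,0,0,0,0,0,0,0,0,0,0,0,0,0,0,0]' | grep -E 'eef|contact'
python3 -m handwheel '[0,0,0,0,0,0,0,0,0,0,0,0,0,0,0,0,0,0,0,0,0,0,0,0,0,0,0,0,0,0]' 0.8 | grep opening
python3 -m handwheel '[0,0,0.15,0,0,0,0,0,0.18,0,0,0,0,0,0.18,0,0,0,0,0,0.18,0,0,0,0,0,0.18,0,0,0]' >/dev/null
python3 -m handwheel '[0.03,-0.2,0,0,0,0.03,0.03,-0.2,0,0,0,0.03,0.03,-0.2,0,0,0,0.03,0.03,-0.2,0,0,0,0.03,0.03,-0.2,0,0,0,0.03]' 1 >/dev/null
python3 -m handwheel '[0,-0.2,0,0,0,0.03,0,-0.2,0,0,0,0,0,-0.2,0,0,0,0,0,-0.2,0,0,0,0,0,-0.2,0,0,0,0]' >/dev/null
python3 -m handwheel '[0,-0.2,0,0,0,0,0,-0.2,0,0,0,0,0,-0.2,0,0,0,0,0,0,0,0,0,0,0,0,0,0,0,0]'
python3 - 2>/dev/null <<'E'
from h import *
st(); im,d,c=shot("wrist","w12"); shot("top","t12"); P=cloud(d,c)
z=np.nan_to_num(P[...,2]); hsv=cv2.cvtColor(im,cv2.COLOR_BGR2HSV)
k=(z>.066)&(z<.082)&(hsv[...,2]<75)&(P[...,0]<.5)
n,l,s,_=cv2.connectedComponentsWithStats(k.astype(np.uint8)); vv,uu=np.mgrid[:400,:640]
for i in range(1,n):
    if s[i,4]>60:
        X=plane(c,uu[l==i],vv[l==i],.074)[:,:2]; print(s[i].tolist(),np.median(z[l==i]).round(4),X.mean(0).round(4),cv2.minAreaRect((X*1000).astype(np.float32)))
E
```

```text
eef_pos: [0.4945, 0.3225, 0.1668]
contact_force: [1.1, -0.6, 0.2]
opening: 0.799
time: 28.92
eef_pos: [0.5166, -0.0688, 0.2968]
tcp_rot: [0.02, 1.0, 0.0, -0.0]
contact_force: [0.1, 0.3, -0.9]
opening: 0.997
finger_force: 0.0
t28.9 [ 0.5166 -0.0688  0.2968] yaw-ish [0.04  0.999 0.   ] op1.00 F [ 0.1  0.3 -0.9] 0.0
[336, 0, 27, 31, 359] 0.0745 [ 0.3458 -0.0316] ((344.94000244140625, -31.33220863342285), (10.379478454589844, 35.425254821777344), 51.917598724365234)
[447, 0, 45, 10, 282] 0.0736 [0.3409 0.0877] ((342.24267578125, 92.3830337524414), (44.86423110961914, 8.102058410644531), 87.72806549072266)
[43, 74, 20, 41, 597] 0.0738 [ 0.4113 -0.3578] ((411.9259033203125, -357.61358642578125), (16.550296783447266, 44.94518280029297), 65.66154479980469)
[283, 96, 18, 39, 357] 0.0745 [ 0.4438 -0.0962] ((444.16705322265625, -96.43876647949219), (10.340211868286133, 43.06200408935547), 71.6806869506836)
[408, 102, 39, 25, 405] 0.0745 [0.4488 0.0558] ((449.0006408691406, 56.09375), (45.29840087890625, 11.022261619567871), 60.72053909301758)
```

View pics/w12.png

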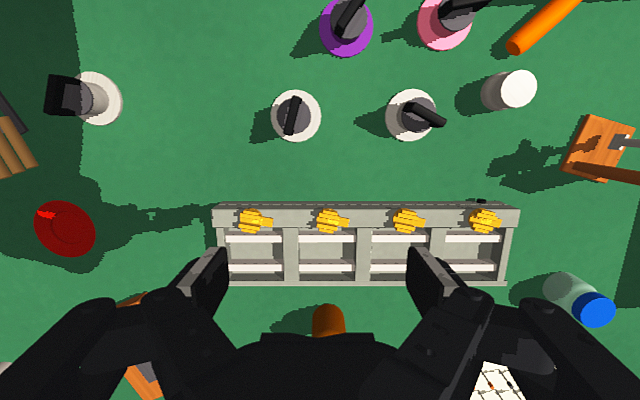

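The picture shows all four lugs pointing right (+y), so all are clear. The steel pots stand at (92,98), (297,115) and (412,113). I'll verify the seat centres from the lips, then grasp the middle pot.

```bash
python3 - 2>/dev/null <<'E'
from h import *
for o in screws("w12"): print([np.round(x,4) for x in o])
a=np.radians(-2.27); ex=np.array([np.cos(a),np.sin(a)]); ey=np.array([-np.sin(a),np.cos(a)])
s3=np.array([.5719,-.1576])
for w in("w12","w8","w3","t12"):
    im,d,c=load(w); P=cloud(d,c); hsv=cv2.cvtColor(im,cv2.COLOR_BGR2HSV); v,u=np.mgrid[:400,:640]
    z=P[...,2]; lip=(abs(z-.0462)<.0025)&(hsv[...,1]<60)
    Q=P[...,:2]-s3; X=Q@ex*1000; Y=Q@ey*1000
    for i,y0 in((0,300),(1,200),(3,0)):
        b=lip&(abs(X-54)<14)&(abs(Y-y0)<56); yl=Y[b&(Y<y0)]; yh=Y[b&(Y>y0)]
        b=lip&(abs(Y-y0)<14)&(abs(X-54)<52); xl=X[b&(X<54)]; xh=X[b&(X>54)]
        f=lambda q,p: np.percentile(q,p).round(1) if len(q)>20 else None
        print(w,'seat',i,'y edges',f(yl,98),f(yh,2),'x edges',f(xl,98),f(xh,2))
E
```

```text
[array([0.5826, 0.1394]), array([0.5823, 0.1392]), np.float64(71.3476), np.int64(77), np.float64(0.063), np.float64(0.0531), np.float64(0.0306)]
[array([0.5786, 0.0403]), array([0.5791, 0.0398]), np.float64(72.6746), np.int64(81), np.float64(0.063), np.float64(0.0533), np.float64(0.0297)]
[array([ 0.5748, -0.0592]), array([ 0.5745, -0.0591]), np.float64(73.4067), np.int64(73), np.float64(0.063), np.float64(0.0532), np.float64(0.0285)]
[array([nan, nan]), array([0., 0.]), np.float64(0.0), np.int64(0), np.int64(0), np.float64(0.0262), np.float64(nan)]
[array([ 0.5709, -0.1585]), array([ 0.5712, -0.1584]), np.float64(74.4863), np.int64(74), np.float64(0.0628), np.float64(0.0531), np.float64(0.0282)]
w12 seat 0 y edges 257.9 337.3 x edges None 93.2
w12 seat 1 y edges 158.3 237.7 x edges None 93.5
w12 seat 3 y edges None 38.3 x edges None 93.6
w8 seat 0 y edges 259.0 338.3 x edges 14.3 94.2
w8 seat 1 y edges 159.3 238.6 x edges 14.2 94.2
w8 seat 3 y edges -39.9 39.5 x edges 14.3 94.3
w3 seat 0 y edges 258.1 337.5 x edges None 93.5
w3 seat 1 y edges 158.0 237.9 x edges None 93.4
w3 seat 3 y edges -40.4 38.5 x edges None 93.4
t12 seat 0 y edges 259.8 339.7 x edges None 81.0
t12 seat 1 y edges None 239.2 x edges None 79.0
t12 seat 3 y edges -41.3 None x edges None None
```

```bash
python3 -m handwheel '[-0.16,-0.06,-0.12,0,0,-0.06,-0.16,-0.06,-0.12,0,0,-0.06,-0.16,-0.06,-0.12,0,0,-0.058,0,0,-0.2,0,0,0,0,0,-0.2,0,0,0]' >/dev/null
python3 -m handwheel '[0,0,-0.2,0,0,0,0,0,-0.2,0,0,0,0,0,0,0,0,0,0,0,0,0,0,0]' | grep -E 'eef|contact|rot'
```

```text
eef_pos: [0.4437, -0.0931, 0.1217]
tcp_rot: [0.157, 0.988, 0.001, -0.002]
contact_force: [0.5, -0.1, 0.5]
```

```bash
python3 -m handwheel '[0,0,-0.15,0,0,0,0,0,-0.12,0,0,0,0,0,-0.08,0,0,0,0,0,0,0,0,0,0,0,0,0,0,0]' | grep -E 'eef|contact|rot'
python3 - <<'E'
from h import *
im,d,c=shot("wrist","w13"); st()
E
```

```text
eef_pos: [0.4461, -0.0948, 0.0721]
tcp_rot: [0.157, 0.988, -0.0, 0.001]
contact_force: [0.6, -1.4, 0.2]
t30.2 [ 0.4464 -0.095   0.0726] yaw-ish [ 0.31   0.951 -0.   ] op1.00 F [ 0.1 -0.6  0. ] 0.0
```

```bash
python3 -m handwheel '[-0.011,-0.007,-0.03,0,0,0,0,0,0,0,0,0,0,0,0,0,0,0,0,0,0,0,0,0,0,0,0,0,0,0]' 0 60 >/dev/null
python3 -m handwheel '[0,0,0,0,0,0,0,0,0,0,0,0,0,0,0,0,0,0,0,0,0,0,0,0,0,0,0,0,0,0]'
python3 -m handwheel '[0,0,0.08,0,0,0,0,0,0.15,0,0,0,0,0,0.15,0,0,0,0,0,0.15,0,0,0,0,0,0.07,0,0,0]' >/dev/null
python3 -m handwheel '[0,0,0,0,0,0,0,0,0,0,0,0]'
```

```text
time: 31.07
eef_pos: [0.4431, -0.0956, 0.0658]
tcp_rot: [0.158, 0.988, 0.0, 0.0]
contact_force: [-0.2, 0.9, 0.2]
opening: 0.101
finger_force: 60.3
time: 31.65
eef_pos: [0.4426, -0.0956, 0.1551]
tcp_rot: [0.157, 0.988, -0.0, -0.0]
contact_force: [-0.2, -0.0, -4.1]
opening: 0.102
finger_force: 59.8
```

```bash
python3 -m handwheel '[0.15,0.11,0,0,0,0,0.18,0.13,0,0,0,0,0.2,0.14,0,0,0,0,0.2,0.14,0,0,0,0,0.2,0.14,0,0,0,0]' >/dev/null
python3 -m handwheel '[0.18,0.13,0,0,0,0,0.153,0.107,0,0,0,0,0,0,0,0,0,0,0,0,0,0,0,0,0,0,0,0,0,0]'
python3 - <<'E'
from h import *
im,d,c=shot("wrist","w14"); s=st(); P=cloud(d,c); z=np.nan_to_num(P[...,2]); hsv=cv2.cvtColor(im,cv2.COLOR_BGR2HSV)
R=Ro.from_quat(s['tcp_rot']).as_matrix()
k=(hsv[...,1]<60)&(z>.087)&(z<.1)&(np.hypot(P[...,0]-s['eef_pos'][0],P[...,1]-s['eef_pos'][1])<.05)
vv,uu=np.where(k); X=plane(c,uu,vv,.0945)[:,:2]; (cc,r)=cv2.minEnclosingCircle((X*1000).astype(np.float32)); print('flange',len(uu),cc,r,np.median(z[k]))
cv2.imwrite("pics/w14c.png",im[100:400,120:520])
E
```

```text
time: 32.48
eef_pos: [0.6307, 0.0388, 0.1528]
tcp_rot: [0.157, 0.988, -0.0, -0.003]
contact_force: [-0.4, -0.3, -3.3]
opening: 0.103
finger_force: 59.7
t32.5 [0.6307 0.0384 0.1535] yaw-ish [ 0.311  0.95  -0.001] op0.11 F [-0.1 -0.1 -3.4] 59.70223009586334
flange 3543 (629.6603393554688, 37.62017822265625) 33.8035774230957 0.09291131036217945
```

View pics/w14c.png

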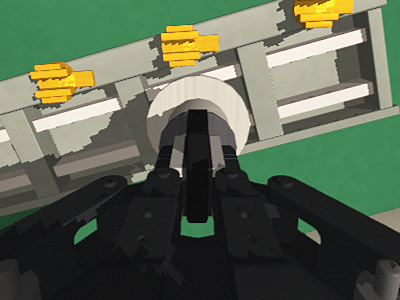

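The pot hangs upright, with its flange circle centred at about (197,115) in the crop, world (0.630, 0.038). I'll shift 3.5 mm and lower.

```bash
python3 -m handwheel '[0.023,0.003,0,0,0,0,0,0,-0.1,0,0,0,0,0,-0.1,0,0,0,0,0,-0.08,0,0,0,0,0,0,0,0,0]' | grep -E 'eef|contact|rot'
python3 -m handwheel '[0,0,-0.02,0,0,0,0,0,0,0,0,0]' | grep -E 'eef|contact'
python3 -m handwheel '[0,0,-0.02,0,0,0,0,0,0,0,0,0]' | grep -E 'eef|contact'
python3 -m handwheel '[0,0,-0.01,0,0,0,0,0,0,0,0,0]' | grep -E 'eef|contact'
```

```text
eef_pos: [0.6333, 0.0388, 0.1102]
tcp_rot: [0.158, 0.987, -0.0, -0.003]
contact_force: [-0.9, 0.4, -4.1]
eef_pos: [0.636, 0.039, 0.1109]
contact_force: [-0.1, 0.2, -5.1]
eef_pos: [0.6363, 0.0392, 0.1084]
contact_force: [-0.7, -0.8, -3.8]
eef_pos: [0.6361, 0.0393, 0.1065]
contact_force: [-0.6, -0.3, -4.6]
```

```bash
python3 -m handwheel '[-0.01,0,-0.007,0,0,0,0,0,0,0,0,0]' | grep -E 'eef|contact'
python3 -m handwheel '[0,0,-0.01,0,0,0,0,0,0,0,0,0]' | grep -E 'eef|contact'
python3 -m handwheel '[0,0,0,0,0,0,0,0,0,0,0,0]' | grep -E 'eef|contact'
```

```text
eef_pos: [0.635, 0.0393, 0.1059]
contact_force: [0.4, 0.2, -3.1]
eef_pos: [0.6353, 0.0395, 0.1058]
contact_force: [-1.6, 1.6, 5.3]
eef_pos: [0.6352, 0.0395, 0.1057]
contact_force: [-1.8, 1.6, 5.3]
```

```bash
python3 -m handwheel '[0,0,0,0,0,0,0,0,0,0,0,0,0,0,0,0,0,0,0,0,0,0,0,0,0,0,0,0,0,0]' 0.45 | grep -E 'opening|contact'
python3 -m handwheel '[0,0,0.1,0,0,0,0,0,0.2,0,0,0,0,0,0.2,0,0,0,0,0,0.2,0,0,0,0,0,0.1,0,0,0]' >/dev/null
python3 -m handwheel '[-0.09,-0.222,0,0,0,0,-0.09,-0.222,0,0,0,0,-0.09,-0.222,0,0,0,0,-0.09,-0.222,0,0,0,0,-0.09,-0.222,0,0,0,0]' 1 >/dev/null
python3 -m handwheel '[-0.09,-0.222,0,0,0,0,-0.09,-0.222,0,0,0,0,-0.09,-0.222,0,0,0,0,-0.09,-0.222,0,0,0,0,-0.09,-0.222,0,0,0,-0.03]' >/dev/null
python3 -m handwheel '[-0.09,-0.222,0,0,0,-0.03,-0.09,-0.222,0,0,0,0,0,0,0,0,0,0,0,0,0,0,0,0,0,0,0,0,0,0]' >/dev/null
cat >> h.py <<'E'
def handles(name):
    im,d,c=load(name); P=cloud(d,c); z=np.nan_to_num(P[...,2]); hsv=cv2.cvtColor(im,cv2.COLOR_BGR2HSV)
    k=(abs(z-.074)<.003)&(hsv[...,2]<75); n,l,s,_=cv2.connectedComponentsWithStats(k.astype(np.uint8)); vv,uu=np.mgrid[:400,:640]
    for i in range(1,n):
        if s[i,4]>100:
            X=plane(c,uu[l==i],vv[l==i],.074)[:,:2]; print(s[i].tolist(),np.median(z[l==i]).round(4),X.mean(0).round(4),cv2.minAreaRect((X*1000).astype(np.float32)))
E
python3 - 2>/dev/null <<'E'
from h import *
st(); shot("wrist","w15"); handles("w15"); shot("top","t15"); print('top');handles("t15")
im,d,c=load("t15"); cv2.imwrite("pics/t15c.png",cv2.resize(im[110:290,210:490],None,fx=2.5,fy=2.5))
E
```

```text
contact_force: [1.1, -0.8, 0.2]
opening: 0.449
t36.0 [ 0.4724 -0.36    0.2235] yaw-ish [0.4   0.917 0.001] op1.00 F [ 1.   0.8 -0.7] 0.0
[285, 108, 11, 49, 523] 0.0746 [ 0.4111 -0.361 ] ((411.4959411621094, -361.35833740234375), (9.120975494384766, 42.20611572265625), 65.32708740234375)
top
```

View pics/t15c.png

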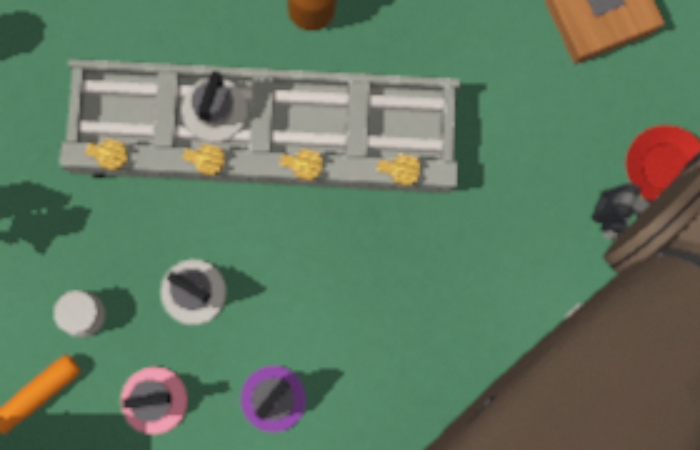

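The pot sits in seat1 at about (213,105) in the crop, with all lugs clear. Pot C is at (0.4115, -0.361).

```bash
python3 -m handwheel '[-0.13,0,-0.1,0,0,-0.012,-0.14,-0.003,-0.1,0,0,0,-0.137,-0.004,-0.1,0,0,0,0,0,-0.2,0,0,0,0,0,-0.2,0,0,0]' >/dev/null
python3 -m handwheel '[0,0,-0.15,0,0,0,0,0,-0.1,0,0,0,0,0,-0.05,0,0,0,0,0,0,0,0,0,0,0,0,0,0,0]' | grep -E 'eef|contact|rot'
```

```text
eef_pos: [0.4121, -0.3609, 0.0742]
tcp_rot: [0.212, 0.977, -0.0, 0.0]
contact_force: [-0.1, -0.6, -0.2]
```

```bash
python3 -m handwheel '[0,0,-0.04,0,0,0,0,0,-0.01,0,0,0,0,0,0,0,0,0,0,0,0,0,0,0,0,0,0,0,0,0]' 0 60 >/dev/null
python3 -m handwheel '[0,0,0,0,0,0,0,0,0,0,0,0,0,0,0,0,0,0,0,0,0,0,0,0,0,0,0,0,0,0]'
python3 -m handwheel '[0,0,0.08,0,0,0,0,0,0.15,0,0,0,0,0,0.15,0,0,0,0,0,0.15,0,0,0,0,0,0.07,0,0,0]' >/dev/null
python3 -m handwheel '[0.15,0.14,0,0,0,0,0.18,0.17,0,0,0,0,0.2,0.18,0,0,0,0,0.2,0.18,0,0,0,0,0.2,0.18,0,0,0,0]' | grep -E 'eef|contact'
```

```text
time: 37.8
eef_pos: [0.4115, -0.3613, 0.0664]
tcp_rot: [0.213, 0.977, 0.0, 0.0]
contact_force: [1.0, 1.8, 0.4]
opening: 0.105
finger_force: 60.3
eef_pos: [0.5514, -0.2324, 0.1558]
contact_force: [-0.1, -1.0, -2.7]
```

```bash
python3 -m handwheel '[0.18,0.18,0,0,0,0,0.18,0.17,0,0,0,0,0.139,0.141,0,0,0,0,0,0,0,0,0,0,0,0,0,0,0,0]' >/dev/null
python3 -m handwheel '[0,0,0,0,0,0,0,0,0,0,0,0,0,0,0,0,0,0]' >/dev/null
cat >> h.py <<'E'
def flange(name,seat,zu=.0945):
    im,d,c=shot("wrist",name); s=st(); P=cloud(d,c); z=np.nan_to_num(P[...,2]); hsv=cv2.cvtColor(im,cv2.COLOR_BGR2HSV)
    k=(hsv[...,1]<60)&(abs(z-zu)<.007)&(np.hypot(*(P[...,:2]-s['eef_pos'][:2]).transpose(2,0,1))<.05)
    vv,uu=np.where(k); X=plane(c,uu,vv,zu)[:,:2]; (cc,r)=cv2.minEnclosingCircle((X*1000).astype(np.float32)); print('flange',len(uu),cc,r,np.median(z[k]),'shift units',((np.array(seat)*1000-cc)/150).round(3))
E
python3 - <<'E'
from h import *
flange("w16",(.6258,-.1601))
E
```

```text
t39.4 [ 0.625  -0.1613  0.1562] yaw-ish [ 0.418  0.909 -0.   ] op0.10 F [-0.9  0.6 -2.4] 59.86939787864685
flange 3514 (624.0868530273438, -161.71914672851562) 34.341007232666016 0.0956987001747389 shift units [0.011 0.011]
```

```bash
python3 -m handwheel '[0.008,0.008,-0.1,0,0,0,0,0,-0.1,0,0,0,0,0,-0.08,0,0,0,0,0,-0.02,0,0,0,0,0,0,0,0,0]' | grep -E 'eef|contact|rot'
python3 -m handwheel '[0,0,-0.015,0,0,0,0,0,0,0,0,0,0,0,0,0,0,0]' | grep -E 'eef|contact'
python3 -m handwheel '[0,0,-0.01,0,0,0,0,0,0,0,0,0]' | grep -E 'eef|contact'
python3 -m handwheel '[0,0,-0.01,0,0,0,0,0,0,0,0,0]' | grep -E 'eef|contact'
```

```text
eef_pos: [0.6255, -0.1587, 0.1087]
tcp_rot: [0.213, 0.977, 0.0, -0.002]
contact_force: [0.3, 0.1, -3.0]
eef_pos: [0.6275, -0.1592, 0.1099]
contact_force: [-0.2, 0.5, -1.8]
eef_pos: [0.6272, -0.1591, 0.108]
contact_force: [0.3, -0.8, -2.8]
eef_pos: [0.6273, -0.159, 0.1064]
contact_force: [0.8, 0.8, -1.6]
```

```bash
python3 -m handwheel '[0,0,-0.012,0,0,0,0,0,0,0,0,0,0,0,0,0,0,0]' | grep -E 'eef|contact'
python3 -m handwheel '[0,0,0,0,0,0,0,0,0,0,0,0,0,0,0,0,0,0,0,0,0,0,0,0,0,0,0,0,0,0]' 0.45 | grep -E 'opening|contact'
python3 -m handwheel '[0,0,0.1,0,0,0,0,0,0.2,0,0,0,0,0,0.2,0,0,0,0,0,0.2,0,0,0,0,0,0.1,0,0,0]' >/dev/null
python3 -m handwheel '[-0.13,0.23,0,0,0,0,-0.13,0.23,0,0,0,0,-0.13,0.23,0,0,0,0,-0.13,0.23,0,0,0,0,-0.13,0.23,0,0,0,0]' 0.6 >/dev/null
python3 -m handwheel '[-0.13,0.23,0,0,0,0,0,0,0,0,0,0,0,0,0,0,0,0,0,0,0,0,0,0,0,0,0,0,0,0]' >/dev/null
python3 - 2>/dev/null <<'E'
from h import *
st(); shot("wrist","w17"); handles("w17")
E
```

```text
eef_pos: [0.6277, -0.159, 0.1062]
contact_force: [-2.2, 2.7, 5.7]
contact_force: [0.4, -0.8, -0.1]
opening: 0.451
t42.3 [0.5106 0.0472 0.2244] yaw-ish [ 0.417  0.909 -0.   ] op0.60 F [-0.4 -0.2  0.1] 0.0
[147, 19, 17, 58, 691] 0.0746 [ 0.3401 -0.0262] ((340.522216796875, -26.351821899414062), (10.796370506286621, 43.560401916503906), 51.544620513916016)
[277, 119, 49, 15, 537] 0.0745 [0.4491 0.0581] ((449.0423583984375, 58.06624984741211), (43.082550048828125, 9.906867980957031), 60.68524932861328)
```

```bash
python3 -m handwheel '[-0.08,0.014,0,0,0,-0.075,-0.08,0.014,0,0,0,-0.075,-0.08,0.014,0,0,0,-0.075,-0.08,0.014,0,0,0,-0.075,-0.09,0.015,0,0,0,-0.075]' >/dev/null
python3 -m handwheel '[0,0,-0.05,0,0,-0.075,0,0,-0.05,0,0,-0.075,0,0,-0.05,0,0,-0.075,0,0,-0.05,0,0,-0.075,0,0,-0.05,0,0,-0.075]' >/dev/null
python3 -m handwheel '[0,0,-0.1,0,0,-0.075,0,0,-0.1,0,0,-0.075,0,0,-0.1,0,0,-0.075,0,0,-0.1,0,0,-0.075,0,0,0,0,0,0]' >/dev/null
python3 -m handwheel '[0,0,-0.1,0,0,0,0,0,-0.1,0,0,0,0,0,-0.1,0,0,0,0,0,0,0,0,0,0,0,0,0,0,0]' 
python3 - 2>/dev/null <<'E'
from h import *
s=st(); y=Ro.from_quat(s['tcp_rot']).as_matrix()[:,1]; print(np.degrees(np.arctan2(-y[0],y[1])))
E
```

```text
time: 43.98
eef_pos: [0.4486, 0.0581, 0.0818]
tcp_rot: [0.862, 0.507, -0.0, -0.0]
contact_force: [-0.1, -0.1, 0.2]
opening: 0.598
finger_force: 0.0
t44.0 [0.4486 0.0581 0.0818] yaw-ish [ 0.874 -0.486 -0.001] op0.60 F [-0.1 -0.1  0.2] 0.0
-119.04559194147329
```

```bash
python3 -m handwheel '[0,0,-0.1,0,0,0,0,0,0,0,0,0,0,0,0,0,0,0,0,0,0,0,0,0,0,0,0,0,0,0]' >/dev/null
python3 -m handwheel '[0,0,0,0,0,0,0,0,0,0,0,0,0,0,0,0,0,0,0,0,0,0,0,0,0,0,0,0,0,0]' 0 60 >/dev/null
python3 -m handwheel '[0,0,0,0,0,0,0,0,0,0,0,0,0,0,0,0,0,0]'
python3 -m handwheel '[0,0,0.08,0,0,0,0,0,0.15,0,0,0,0,0,0.15,0,0,0,0,0,0.15,0,0,0,0,0,0.07,0,0,0]' >/dev/null
python3 -m handwheel '[0.15,0.09,0,0,0,0,0.2,0.1,0,0,0,0,0.2,0.1,0,0,0,0,0.2,0.1,0,0,0,0,0.2,0.08,0,0,0,0]' >/dev/null
python3 -m handwheel '[0.2,0.05,0,0,0,0,0.11,0.01,0,0,0,0,0,0,0,0,0,0,0,0,0,0,0,0,0,0,0,0,0,0]' >/dev/null
python3 -m handwheel '[0,0,0,0,0,0,0,0,0,0,0,0]' >/dev/null
python3 - <<'E'
from h import *
flange("w18",(.6377,.1381))
E
```

```text
time: 45.07
eef_pos: [0.4489, 0.0586, 0.067]
tcp_rot: [0.862, 0.507, 0.0, 0.0]
contact_force: [1.8, -0.4, 1.6]
opening: 0.102
finger_force: 60.8
t46.5 [0.6366 0.138  0.1565] yaw-ish [ 0.874 -0.486 -0.001] op0.11 F [ 0.2 -0.2 -2.1] 60.114158391952515
flange 3474 (636.69482421875, 138.0066680908203) 34.15150833129883 0.09493324549740573 shift units [0.007 0.001]
```

```bash
python3 -m handwheel '[0.004,0,-0.1,0,0,0,0,0,-0.1,0,0,0,0,0,-0.08,0,0,0,0,0,-0.02,0,0,0,0,0,0,0,0,0]' | grep -E 'eef|contact|rot'
python3 -m handwheel '[0,0,-0.015,0,0,0,0,0,0,0,0,0,0,0,0,0,0,0]' | grep -E 'eef|contact'
python3 -m handwheel '[0,0,-0.015,0,0,0,0,0,0,0,0,0]' | grep -E 'eef|contact'
python3 -m handwheel '[0,0,-0.01,0,0,0,0,0,0,0,0,0]' | grep -E 'eef|contact'
```

```text
eef_pos: [0.6365, 0.138, 0.1092]
tcp_rot: [0.862, 0.507, -0.002, -0.001]
contact_force: [-1.2, -0.1, -3.6]
eef_pos: [0.6387, 0.1382, 0.1103]
contact_force: [0.4, 0.5, -3.0]
eef_pos: [0.6383, 0.1381, 0.1075]
contact_force: [0.4, -0.1, -2.9]
eef_pos: [0.6385, 0.1381, 0.107]
contact_force: [-2.0, -0.2, 1.5]
```

```bash
python3 -m handwheel '[0,0,0,0,0,0,0,0,0,0,0,0,0,0,0,0,0,0,0,0,0,0,0,0,0,0,0,0,0,0]' 0.45 | grep -E 'opening|contact'
python3 -m handwheel '[0,0,0.1,0,0,0,0,0,0.2,0,0,0,0,0,0.2,0,0,0,0,0,0.2,0,0,0,0,0,0.1,0,0,0]' >/dev/null
python3 -m handwheel '[-0.05,0.083,0.02,0,0,0.075,-0.05,0.083,0.02,0,0,0.075,-0.05,0.083,0.02,0,0,0.075,-0.05,0.083,0.02,0,0,0.075,-0.05,0.083,0.02,0,0,0.075]' 0.8 >/dev/null
python3 -m handwheel '[-0.05,0.083,0.02,0,0,0.075,-0.05,0.083,0.02,0,0,0.075,-0.05,0.083,0.02,0,0,0.075,-0.05,0.083,0.02,0,0,0.075,-0.05,0.083,0.02,0,0,0.075]' >/dev/null
python3 -m handwheel '[-0.05,0.083,0.02,0,0,0.075,-0.05,0.083,0.02,0,0,0.075,-0.05,0.083,0.02,0,0,0.075,-0.05,0.083,0.02,0,0,0.075,-0.05,0.083,0.02,0,0,0.056]' >/dev/null
python3 -m handwheel '[0,0,0,0,0,0,0,0,0,0,0,0,0,0,0,0,0,0]' >/dev/null
python3 - <<'E'
from h import *
s=st(); y=Ro.from_quat(s['tcp_rot']).as_matrix()[:,1]; print('phi',np.degrees(np.arctan2(-y[0],y[1])))
im,d,c=shot("wrist","w19"); P=cloud(d,c)
vv,uu=np.mgrid[:400,:640]; z=P[...,2]; near=(np.hypot(P[...,0]-.495,P[...,1]-.32)<.04)
k=near&(abs(z-.184)<.004); l=cv2.connectedComponentsWithStats(k.astype(np.uint8)); i=1+np.argmax(l[2][1:,4]); k=l[1]==i
X=plane(c,uu[k],vv[k],.184)[:,:2]; print(k.sum(),np.median(z[k]),cv2.minAreaRect((X*1000).astype(np.float32)))
im2,_,_=shot("top","t19"); cv2.imwrite("pics/t19c.png",cv2.resize(im2[100:290,150:490],None,fx=2.3,fy=2.3,interpolation=cv2.INTER_CUBIC))
E
```

```text
contact_force: [1.0, 0.4, 0.6]
opening: 0.45
t49.9 [0.5258 0.3244 0.2712] yaw-ish [0.337 0.942 0.   ] op0.80 F [ 0.2 -0.4 -0.4] 0.0
phi -19.671674039292746
664 0.1844162890574628 ((491.89892578125, 321.7247619628906), (13.68321704864502, 25.418867111206055), 69.91334533691406)
```

View pics/t19c.png

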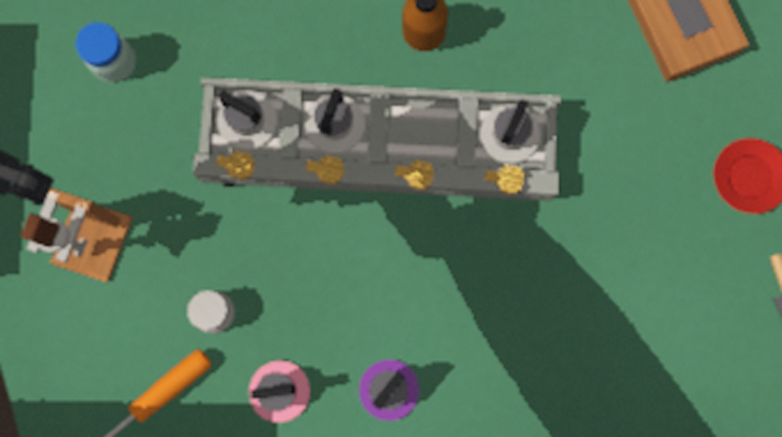

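All three pots stand in seats 0, 1 and 3, with the lugs open and the key hanging in the rack. Next I'll take the key again and clamp.

```bash
python3 -m handwheel '[-0.11,-0.008,0,0,0,0,-0.112,-0.008,0,0,0,0,0,0,0,0,0,0,0,0,-0.15,0,0,0,0,0,-0.15,0,0,0]' >/dev/null
python3 -m handwheel '[0,0,-0.15,0,0,0,0,0,-0.15,0,0,0,0,0,-0.1,0,0,0,0,0,0,0,0,0,0,0,0,0,0,0]' | grep -E 'eef|contact'
python3 -m handwheel '[0,0,0,0,0,0,0,0,0,0,0,0,0,0,0,0,0,0,0,0,0,0,0,0,0,0,0,0,0,0]' 0 100 >/dev/null
python3 -m handwheel '[0,0,0,0,0,0,0,0,0,0,0,0,0,0,0,0,0,0,0,0,0,0,0,0,0,0,0,0,0,0]'
python3 -m handwheel '[0,0,0.1,0,0,0,0,0,0.19,0,0,0,0,0,0.19,0,0,0,0,0,0.19,0,0,0,0,0,0.19,0,0,0]' >/dev/null
python3 -m handwheel '[0,0,0.1,0,0,0,0,0,0,0,0,0,0,0,0,0,0,0,0,0,0,0,0,0]'
```

```text
eef_pos: [0.4924, 0.3218, 0.1648]
contact_force: [0.0, 0.5, 0.6]
time: 51.63
eef_pos: [0.4929, 0.3229, 0.167]
tcp_rot: [0.17, 0.985, 0.001, 0.001]
contact_force: [0.1, 0.3, 5.5]
opening: 0.151
finger_force: 97.8
time: 52.38
eef_pos: [0.4913, 0.322, 0.3069]
tcp_rot: [0.17, 0.985, -0.001, -0.002]
contact_force: [0.5, -0.1, -1.5]
opening: 0.15
finger_force: 97.6
```

```bash
python3 -m handwheel '[0.047,-0.093,0,0,0,-0.0725,0.047,-0.093,0,0,0,-0.0725,0.047,-0.093,0,0,0,-0.0725,0.047,-0.093,0,0,0,-0.0725,0.047,-0.093,0,0,0,-0.0725]' >/dev/null
python3 -m handwheel '[0.047,-0.093,0,0,0,-0.0725,0.047,-0.093,0,0,0,-0.0725,0.047,-0.093,0,0,0,-0.0725,0.047,-0.093,0,0,0,-0.0725,0.047,-0.093,0,0,0,-0.0725]' >/dev/null
python3 -m handwheel '[0.047,-0.093,-0.1,0,0,-0.0725,0.047,-0.093,-0.1,0,0,-0.0725,0.047,-0.093,-0.1,0,0,-0.0725,0,0,0,0,0,0,0,0,0,0,0,0]' >/dev/null
python3 -m handwheel '[0,0,0,0,0,0,0,0,0,0,0,0]' >/dev/null
python3 - 2>/dev/null <<'E'
from h import *
s=st(); R=Ro.from_quat(s['tcp_rot']).as_matrix(); y=R[:,1]; print('phi',np.degrees(np.arctan2(-y[0],y[1])))
im,d,c=shot("wrist","w20"); P=cloud(d,c); Q=(P-s['eef_pos'])@R
for v in range(180,230,4): 
    k=[u for u in range(290,342) if .03<Q[v,u,2]<.16 and abs(Q[v,u,1])<.02 and Q[v,u,0]<.05]; 
    if k: print(v,len(k),[np.nanmedian(Q[v,k,i]).round(4) for i in range(3)],np.ptp(Q[v,k,1]).round(4), np.mean(Q[v,k,1]).round(4))
for o in screws("w20"): print([np.round(x,4) for x in o])
E
```

```text
t53.8 [0.5838 0.1419 0.2651] yaw-ish [ 0.969 -0.246  0.   ] op0.15 F [ 0.2 -0.6 -1.9] 97.46678709983826
phi -104.2637943466857
184 4 [np.float64(0.0083), np.float64(-0.0005), np.float64(0.1414)] 0.0027 -0.0005
188 5 [np.float64(0.007), np.float64(-0.0), np.float64(0.1307)] 0.0035 -0.0
192 5 [np.float64(0.0033), np.float64(-0.0), np.float64(0.131)] 0.0035 -0.0
196 11 [np.float64(0.0028), np.float64(-0.0), np.float64(0.1189)] 0.0087 -0.0
200 12 [np.float64(0.0028), np.float64(-0.0004), np.float64(0.1061)] 0.0092 -0.0004
204 12 [np.float64(0.0027), np.float64(-0.0004), np.float64(0.0948)] 0.0087 -0.0004
208 20 [np.float64(0.0148), np.float64(-0.0003), np.float64(0.0441)] 0.0113 -0.0003
212 34 [np.float64(0.0135), np.float64(-0.0003), np.float64(0.0402)] 0.0196 -0.0003
216 43 [np.float64(0.011), np.float64(-0.0), np.float64(0.0404)] 0.0253 0.0
220 48 [np.float64(0.009), np.float64(-0.0003), np.float64(0.0393)] 0.0279 -0.0003
224 27 [np.float64(0.0062), np.float64(-0.0076), np.float64(0.0401)] 0.0294 -0.0014
228 25 [np.float64(0.0038), np.float64(-0.0082), np.float64(0.0398)] 0.0299 -0.001
[array([nan, nan]), array([0., 0.]), np.float64(0.0), np.int64(0), np.int64(0), np.float64(0.0255), np.float64(nan)]
[array([0.5834, 0.1417]), array([0.5831, 0.1416]), np.float64(72.1796), np.int64(97), np.float64(0.0632), np.float64(0.0532), np.float64(0.0279)]
```

```bash
python3 -m handwheel '[0,0,-0.12,0,0,0,0,0,-0.12,0,0,0,0,0,-0.11,0,0,0,0,0,0,0,0,0,0,0,0,0,0,0]' | grep -E 'eef|contact'
python3 -m handwheel '[0,0,-0.02,0,0,0,0,0,-0.02,0,0,0,0,0,0,0,0,0]' | grep -E 'eef|contact'
python3 -m handwheel '[0,0,-0.02,0,0,0,0,0,-0.01,0,0,0,0,0,0,0,0,0]' | grep -E 'eef|contact'
```

```text
eef_pos: [0.5834, 0.1417, 0.2121]
contact_force: [0.3, -0.7, -1.1]
eef_pos: [0.5842, 0.1413, 0.207]
contact_force: [-0.0, 0.7, 0.6]
eef_pos: [0.5838, 0.1411, 0.2014]
contact_force: [0.3, 0.3, -1.2]
```

```bash
python3 -m handwheel '[0.001,-0.001,0,0,0,-0.075,0.001,-0.001,0,0,0,-0.075,0.001,-0.001,0,0,0,-0.075,0.001,-0.001,0,0,0,-0.075,0.001,-0.001,0,0,0,-0.075]' | grep -E 'eef|contact'
python3 -m handwheel '[0.001,-0.001,0,0,0,-0.075,0.001,-0.001,0,0,0,-0.075,0.001,-0.001,0,0,0,-0.075,0.001,-0.001,0,0,0,-0.075,0,-0.001,0,0,0,-0.075]' | grep -E 'eef|contact'
python3 -m handwheel '[0,0,0,0,0,-0.07,0,0,0,0,0,-0.07,0,0,0,0,0,-0.07,0,0,0,0,0,-0.07,0,0,0,0,0,0]' | grep -E 'eef|contact'
python3 -m handwheel '[0,0,0,0,0,0,0,0,0.1,0,0,0,0,0,0.15,0,0,0,0,0,0.17,0,0,0,0,0,0,0,0,0]' | grep -E 'eef|contact|rot'
python3 -m handwheel '[0,0,0,0,0,0,0,0,0,0,0,0]' >/dev/null
python3 - 2>/dev/null <<'E'
from h import *
s=st(); R=Ro.from_quat(s['tcp_rot']).as_matrix(); y=R[:,1]; print('phi',np.degrees(np.arctan2(-y[0],y[1])))
shot("wrist","w21")
for o in screws("w21"): print([np.round(x,4) for x in o])
E
```

```text
eef_pos: [0.5841, 0.1409, 0.2017]
contact_force: [-2.6, 1.2, 0.2]
eef_pos: [0.5843, 0.1409, 0.2017]
contact_force: [-2.0, 2.7, 0.7]
eef_pos: [0.5843, 0.141, 0.2017]
contact_force: [-2.3, 3.5, 0.3]
eef_pos: [0.5885, 0.139, 0.2714]
tcp_rot: [0.989, -0.147, 0.006, -0.0]
contact_force: [1.7, 0.1, 0.2]
t56.6 [0.5851 0.1391 0.2638] yaw-ish [-0.293 -0.956  0.001] op0.15 F [ 0.6 -0.1 -2.1] 98.3708381652832
phi 162.97485640802597
[array([0.5843, 0.1411]), array([0.584 , 0.1412]), np.float64(0.1047), np.int64(102), np.float64(0.0632), np.float64(0.0532), np.float64(0.0276)]
[array([0.5805, 0.0419]), array([0.5805, 0.0423]), np.float64(78.2437), np.int64(100), np.float64(0.0631), np.float64(0.0533), np.float64(0.0276)]
[array([ 0.5767, -0.0573]), array([ 0.5767, -0.0572]), np.float64(80.1396), np.int64(114), np.float64(0.0631), np.float64(0.0531), np.float64(0.0276)]
[array([ 0.5733, -0.1565]), array([ 0.5731, -0.1567]), np.float64(80.9882), np.int64(127), np.float64(0.063), np.float64(0.0532), np.float64(0.0284)]
```

```bash
cat >> h.py <<'E'
def slots(name):
    im,d,c=load(name); P=cloud(d,c); hsv=cv2.cvtColor(im,cv2.COLOR_BGR2HSV); v,u=np.mgrid[:400,:640]; X=plane(c,u,v,.0625)[...,:2]; L=plane(c,u,v,.0525)[...,:2]
    br=cv2.inRange(hsv,(18,120,60),(35,255,255))>0
    for o in screws(name):
        cen=o[1]
        if not np.isfinite(o[0]).all() or o[4]==0: continue
        r=np.hypot(*(X-cen).transpose(2,0,1)); k=(r<.0125)&(P[...,2]<.0585); q=X[k]-cen; 
        w=np.linalg.eigh(np.cov(q.T))[1][:,1]; a=np.degrees(np.arctan2(w[1],w[0]))
        rl=np.hypot(*(L-cen).transpose(2,0,1)); e=(rl>.0215)&(rl<.0265)&br&(abs(P[...,2]-.053)<.002); g=(L[e]-cen).mean(0) if e.sum() else np.zeros(2)
        print('axis',cen.round(4),'slot',a.round(1),len(q),'lug outer',np.degrees(np.arctan2(g[1],g[0])).round(1),e.sum())
E
python3 - 2>/dev/null <<'E'
from h import *
for w in ("w21","w12","w8","w3"): print(w); slots(w)
E
```

```text
w21
axis [0.584  0.1412] slot 171.8 114 lug outer -1.2 46
axis [0.5805 0.0423] slot 75.5 172 lug outer 75.8 42
axis [ 0.5767 -0.0572] slot 76.4 184 lug outer 77.5 49
axis [ 0.5731 -0.1567] slot 78.3 202 lug outer 78.4 52
w12
axis [0.5823 0.1392] slot 75.9 113 lug outer 73.1 32
axis [0.5791 0.0398] slot 75.7 112 lug outer 75.2 33
axis [ 0.5745 -0.0591] slot 77.6 112 lug outer 74.3 35
axis [ 0.5712 -0.1584] slot 77.7 108 lug outer 76.5 36
w8
axis [0.5844 0.1402] slot 75.9 165 lug outer 77.3 51
axis [0.5802 0.0406] slot -143.5 156 lug outer 37.5 48
axis [ 0.576  -0.0585] slot -179.7 127 lug outer 11.0 41
axis [ 0.5729 -0.1575] slot 77.6 154 lug outer 78.9 44
w3
axis [0.5831 0.1397] slot 74.8 230 lug outer 74.2 62
axis [0.5794 0.0406] slot -144.7 238 lug outer 36.4 56
axis [ 0.5752 -0.0587] slot -170.6 216 lug outer 9.3 57
axis [ 0.5716 -0.1577] slot 77.4 204 lug outer 76.5 66
```

```bash
python3 -m handwheel '[-0.002,-0.046,0,0,0,0.0735,-0.002,-0.046,0,0,0,0.0735,-0.002,-0.046,0,0,0,0.0735,-0.002,-0.046,0,0,0,0.0735,-0.002,-0.046,0,0,0,0.0735]' >/dev/null
python3 -m handwheel '[-0.002,-0.047,0,0,0,0.0735,-0.002,-0.047,0,0,0,0.0735,-0.002,-0.047,0,0,0,0.0735,-0.002,-0.047,0,0,0,0.0735,-0.003,-0.047,0,0,0,0.0735]' >/dev/null
python3 -m handwheel '[-0.003,-0.047,0,0,0,0.0735,-0.003,-0.047,0,0,0,0.0735,-0.003,-0.047,0,0,0,0.0735,-0.003,-0.046,0,0,0,0.0735,0,0,0,0,0,0]' >/dev/null
python3 -m handwheel '[0,0,0,0,0,0,0,0,0,0,0,0]' | grep -E 'eef|rot'
python3 -m handwheel '[0,0,-0.12,0,0,0,0,0,-0.12,0,0,0,0,0,-0.1,0,0,0,0,0,0,0,0,0,0,0,0,0,0,0]' | grep -E 'eef|contact'
python3 -m handwheel '[0,0,-0.02,0,0,0,0,0,-0.02,0,0,0,0,0,0,0,0,0]' | grep -E 'eef|contact'
python3 -m handwheel '[0,0,-0.02,0,0,0,0,0,-0.01,0,0,0,0,0,0,0,0,0]' | grep -E 'eef|contact|rot'
```

```text
eef_pos: [0.5799, 0.042, 0.2636]
tcp_rot: [0.791, 0.612, -0.001, -0.001]
eef_pos: [0.5797, 0.0422, 0.2126]
contact_force: [0.6, -0.2, -1.1]
eef_pos: [0.5805, 0.0419, 0.2081]
contact_force: [-0.1, 0.3, -1.1]
eef_pos: [0.5801, 0.0418, 0.203]
tcp_rot: [0.791, 0.612, -0.0, -0.0]
contact_force: [-0.3, 0.1, -1.6]
```

```bash
python3 -m handwheel '[0.001,-0.001,0,0,0,-0.075,0.001,-0.001,0,0,0,-0.075,0.001,-0.001,0,0,0,-0.075,0.001,-0.001,0,0,0,-0.075,0.001,-0.001,0,0,0,-0.075]' | grep -E 'eef|contact'
python3 -m handwheel '[0.001,-0.001,0,0,0,-0.075,0.001,-0.001,0,0,0,-0.075,0.001,-0.001,0,0,0,-0.075,0.001,-0.001,0,0,0,-0.075,0,-0.001,0,0,0,-0.075]' | grep -E 'eef|contact'
python3 -m handwheel '[0,0,0,0,0,-0.07,0,0,0,0,0,-0.07,0,0,0,0,0,-0.07,0,0,0,0,0,-0.07,0,0,0,0,0,0]' | grep -E 'eef|contact'
python3 -m handwheel '[0,0,0,0,0,0,0,0,0.1,0,0,0,0,0,0.15,0,0,0,0,0,0.17,0,0,0,0,0,0,0,0,0]' >/dev/null
python3 -m handwheel '[0,0,0,0,0,0,0,0,0,0,0,0]' >/dev/null
python3 - 2>/dev/null <<'E'
from h import *
s=st(); R=Ro.from_quat(s['tcp_rot']).as_matrix(); y=R[:,1]; print('phi',np.degrees(np.arctan2(-y[0],y[1])))
shot("wrist","w22"); slots("w22")
E
```

```text
eef_pos: [0.5805, 0.0416, 0.2032]
contact_force: [-2.1, 2.4, 0.0]
eef_pos: [0.5808, 0.0414, 0.2032]
contact_force: [-2.1, 1.8, 0.1]
eef_pos: [0.5809, 0.0414, 0.2032]
contact_force: [-1.6, 3.2, 0.8]
t60.8 [0.5814 0.04   0.2653] yaw-ish [-0.294 -0.956  0.001] op0.15 F [-0.  -0.7 -1.4] 98.41407179832458
phi 162.8868943439131
axis [0.5853 0.1407] slot 178.6 135 lug outer -0.9 41
axis [0.5804 0.0416] slot 178.5 117 lug outer -1.5 45
axis [ 0.5768 -0.0579] slot 76.8 168 lug outer 77.4 43
axis [ 0.5729 -0.1568] slot 78.2 183 lug outer 78.2 48
```

```bash
python3 -m handwheel '[-0.004,-0.094,0,0,0,0.075,-0.004,-0.094,0,0,0,0.075,-0.004,-0.094,0,0,0,0.075,-0.004,-0.094,0,0,0,0.075,-0.004,-0.094,0,0,0,0.075]' >/dev/null
python3 -m handwheel '[-0.004,-0.094,0,0,0,0.075,-0.004,-0.094,0,0,0,0.075,-0.004,-0.094,0,0,0,0.075,-0.004,-0.094,0,0,0,0.075,-0.005,-0.094,0,0,0,0.075]' >/dev/null
python3 -m handwheel '[-0.005,-0.094,0,0,0,0.075,-0.005,-0.093,0,0,0,0.075,-0.005,-0.093,0,0,0,0.075,-0.005,-0.093,0,0,0,0.075,0,0,0,0,0,0]' >/dev/null
python3 -m handwheel '[0,0,0,0,0,0,0,0,0,0,0,0]' | grep -E 'eef|rot'
```

```text
eef_pos: [0.5721, -0.156, 0.2649]
tcp_rot: [0.781, 0.624, -0.0, -0.001]
```

```bash
python3 -m handwheel '[0,-0.006,-0.12,0,0,0,0,0,-0.12,0,0,0,0,0,-0.1,0,0,0,0,0,0,0,0,0,0,0,0,0,0,0]' | grep -E 'eef|contact'
python3 -m handwheel '[0,0,-0.02,0,0,0,0,0,-0.02,0,0,0,0,0,0,0,0,0]' | grep -E 'eef|contact'
python3 -m handwheel '[0,0,-0.02,0,0,0,0,0,-0.015,0,0,0,0,0,0,0,0,0]' | grep -E 'eef|contact|rot'
```

```text
eef_pos: [0.5719, -0.1564, 0.214]
contact_force: [1.0, -0.5, -1.1]
eef_pos: [0.5728, -0.1574, 0.2097]
contact_force: [-0.4, 0.1, -0.8]
eef_pos: [0.5723, -0.1575, 0.2035]
tcp_rot: [0.781, 0.625, -0.0, -0.0]
contact_force: [0.2, 0.1, -2.7]
```

```bash
python3 -m handwheel '[0.001,-0.001,0,0,0,-0.075,0.001,-0.001,0,0,0,-0.075,0.001,-0.001,0,0,0,-0.075,0.001,-0.001,0,0,0,-0.075,0.001,-0.001,0,0,0,-0.075]' | grep -E 'eef|contact'
python3 -m handwheel '[0.001,-0.001,0,0,0,-0.075,0.001,-0.001,0,0,0,-0.075,0.001,-0.001,0,0,0,-0.075,0.001,-0.001,0,0,0,-0.075,0,-0.001,0,0,0,-0.075]' | grep -E 'eef|contact'
python3 -m handwheel '[0,0,0,0,0,-0.075,0,0,0,0,0,-0.075,0,0,0,0,0,-0.075,0,0,0,0,0,-0.075,0,0,0,0,0,0]' | grep -E 'eef|contact'
python3 -m handwheel '[0,0,0,0,0,0,0,0,0.1,0,0,0,0,0,0.15,0,0,0,0,0,0.17,0,0,0,0,0,0,0,0,0]' >/dev/null
python3 -m handwheel '[0,0,0.15,0,0,0,0,0,0.15,0,0,0,0,0,0,0,0,0,0,0,0,0,0,0]' >/dev/null
python3 - 2>/dev/null <<'E'
from h import *
s=st(); R=Ro.from_quat(s['tcp_rot']).as_matrix(); y=R[:,1]; print('phi',np.degrees(np.arctan2(-y[0],y[1])))
shot("wrist","w23"); slots("w23")
E
```

```text
eef_pos: [0.5728, -0.1579, 0.2039]
contact_force: [-2.0, 1.9, -0.3]
eef_pos: [0.5732, -0.1581, 0.2038]
contact_force: [-1.8, 2.0, 0.1]
eef_pos: [0.5733, -0.1582, 0.2038]
contact_force: [-1.8, 1.0, -0.1]
t65.2 [ 0.5745 -0.1596  0.3128] yaw-ish [-0.294 -0.956  0.001] op0.15 F [-0.3  0.1 -1. ] 98.38624835014343
phi 162.89659338219616
axis [0.5841 0.1396] slot 178.6 71 lug outer 3.9 29
axis [0.5806 0.0405] slot 179.0 88 lug outer 0.6 32
axis [ 0.5762 -0.0594] slot 77.4 115 lug outer 76.6 32
axis [ 0.5723 -0.1583] slot -177.6 116 lug outer -1.9 34
```

```bash
python3 -m handwheel '[-0.037,0.2,0,0,0,0,-0.037,0.23,0,0,0,0,-0.037,0.23,0,0,0,0,-0.037,0.23,0,0,0,0,-0.037,0.23,0,0,0,0]' >/dev/null
python3 -m handwheel '[-0.037,0.23,0,0,0,0,-0.037,0.23,0,0,0,0,-0.037,0.23,0,0,0,0,-0.037,0.23,0,0,0,0,-0.037,0.23,0,0,0,0]' >/dev/null
python3 -m handwheel '[-0.037,0.23,0,0,0,0,-0.037,0.23,0,0,0,0,-0.037,0.23,0,0,0,0,-0.04,0.14,0,0,0,0,0,0.105,0,0,0,0]' >/dev/null
python3 -m handwheel '[0,0,0,0,0,0,0,0,0,0,0,0,0,0,0,0,0,0]' | grep -E 'eef|rot'
python3 - <<'E'
from h import *
s=st(); R=Ro.from_quat(s['tcp_rot']).as_matrix(); y=R[:,1]; print('phi',np.degrees(np.arctan2(-y[0],y[1])))
im,d,c=shot("wrist","w24"); P=cloud(d,c); k=(np.hypot(P[...,0]-.4945,P[...,1]-.3216)<.03)
for z in np.arange(.165,.275,.015):
    w=P[k&(abs(P[...,2]-z)<.006)]; print(z.round(3),len(w),w[:,:2].mean(0).round(4) if len(w) else'')
hsv=cv2.cvtColor(im,cv2.COLOR_BGR2HSV); q=(np.hypot(P[...,0]-.5,P[...,1]-.318)<.06)&(abs(P[...,2]-.1205)<.004)&(hsv[...,1]<40)
n,l,st_,_=cv2.connectedComponentsWithStats(q.astype(np.uint8)); vv,uu=np.mgrid[:400,:640]
for i in range(1,n):
    if st_[i,4]>80: X=plane(c,uu[l==i],vv[l==i],.12)[:,:2]; print(st_[i,4],cv2.minAreaRect((X*1000).astype(np.float32)))
E
```

```text
eef_pos: [0.4954, 0.3209, 0.3101]
tcp_rot: [0.989, -0.149, -0.001, 0.001]
t66.8 [0.4954 0.3209 0.3101] yaw-ish [-0.295 -0.955  0.002] op0.15 F [ 0.1  0.1 -0.9] 98.36520195007324
phi 162.83269621513992
0.165 8 [0.5041 0.3168]
0.18 48 [0.5004 0.3177]
0.195 43 [0.4983 0.3185]
0.21 47 [0.4986 0.3185]
0.225 12 [0.4992 0.3181]
0.24 0 
0.255 0 
0.27 916 [0.5037 0.3169]
557 ((507.6139831542969, 333.72125244140625), (9.876832008361816, 63.13325119018555), 72.20636749267578)
495 ((496.57489013671875, 303.3565368652344), (9.59481143951416, 60.0131950378418), 73.28945922851562)
```

```bash
python3 -m handwheel '[0.002,0.007,-0.19,0,0,0,0,0,-0.19,0,0,0,0,0,-0.19,0,0,0,0,0,-0.19,0,0,0,0,0,-0.1,0,0,0]' >/dev/null
python3 -m handwheel '[0,0,-0.05,0,0,0,0,0,-0.02,0,0,0,0,0,0,0,0,0,0,0,0,0,0,0]' | grep -E 'eef|contact'
python3 -m handwheel '[0,0,-0.01,0,0,0,0,0,0,0,0,0,0,0,0,0,0,0]' | grep -E 'eef|contact'
python3 -m handwheel '[0,0,-0.01,0,0,0,0,0,0,0,0,0,0,0,0,0,0,0]' | grep -E 'eef|contact'
```

```text
eef_pos: [0.4971, 0.3228, 0.1741]
contact_force: [0.6, 0.3, -0.9]
eef_pos: [0.4965, 0.323, 0.172]
contact_force: [-0.4, 0.3, -1.0]
eef_pos: [0.4959, 0.3228, 0.1694]
contact_force: [1.1, -0.2, -1.1]
```

```bash
python3 -m handwheel '[0,0,-0.015,0,0,0,0,0,0,0,0,0,0,0,0,0,0,0]' | grep -E 'eef|contact'
python3 -m handwheel '[0,0,0,0,0,0,0,0,0,0,0,0,0,0,0,0,0,0,0,0,0,0,0,0,0,0,0,0,0,0]' 0.8 | grep -E 'opening|contact'
python3 -m handwheel '[0,0,0.15,0,0,0,0,0,0.18,0,0,0,0,0,0.18,0,0,0,0,0,0.18,0,0,0,0,0,0.18,0,0,0]' >/dev/null
python3 -m handwheel '[0,-0.2,0,0,0,0,0,-0.2,0,0,0,0,0,-0.2,0,0,0,0,0,-0.2,0,0,0,0,0,0,0,0,0,0]' >/dev/null
python3 -m handwheel '[0,0,0,0,0,0,0,0,0,0,0,0,0,0,0,0,0,0]' >/dev/null
python3 - 2>/dev/null <<'E'
from h import *
s=st(); im,d,c=shot("wrist","w25"); slots("w25"); P=cloud(d,c); vv,uu=np.mgrid[:400,:640]
k=(np.hypot(P[...,0]-.495,P[...,1]-.32)<.05)&(abs(P[...,2]-.184)<.004); print('key top',k.sum(), np.nanmedian(P[k],0) if k.any() else '')
im2,_,_=shot("scene","s25"); shot("top","t25")
cv2.imwrite("pics/s25c.png",cv2.resize(im2[60:300,230:500],None,fx=2.2,fy=2.2,interpolation=cv2.INTER_CUBIC))
E
```

```text
eef_pos: [0.496, 0.3228, 0.1671]
contact_force: [0.1, 0.9, -1.2]
contact_force: [-0.3, 0.3, -0.3]
opening: 0.796
t69.8 [0.496  0.2036 0.2978] yaw-ish [-0.294 -0.956 -0.   ] op0.80 F [-0.7 -0.5  1. ] 0.0
axis [0.5836 0.1416] slot 179.7 170 lug outer -1.5 45
axis [0.5801 0.0425] slot 179.1 159 lug outer -1.9 53
axis [ 0.5766 -0.0566] slot 76.1 185 lug outer 77.5 53
axis [ 0.5723 -0.1561] slot -179.0 111 lug outer 0.0 0
key top 468 [0.49655911 0.31975886 0.18437989]
```

View pics/s25c.png

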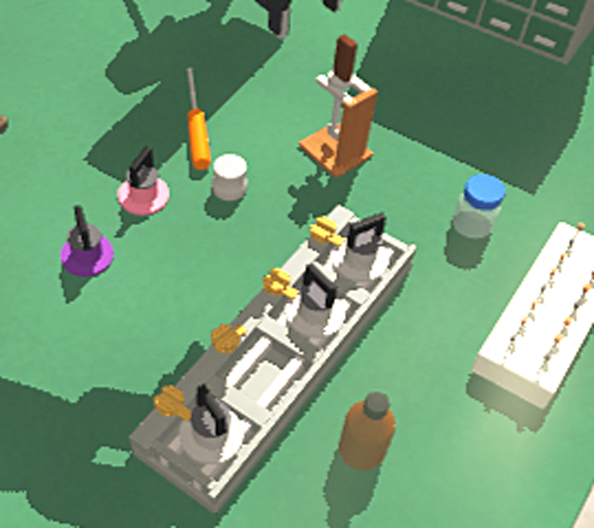

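The scene crop shows the key hanging upright at (345,90) and pots clamped in three seats at (365,250), (315,305) and (210,430). Seat2 is empty with its lug open. Everything else stands where it was, so I'll hand the job in.

```bash
python3 -c "
from plant import ctrl; print(ctrl.sign_off())"
```

```text
the job is handed in; nothing more can be done
None
```

The job is handed in (no verdict came back): the three pots present sit clamped in seats 0, 1 and 3, seat 2's clamp is open and the key hangs back in the rack; early on its blade caught a rack prong and tilted, so I re-hung and re-gripped it.

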